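# Find the perished rubber mount with the hardness tester

### The job

One of the three rubber vibration mounts in the rack has gone soft. Take the hardness tester from its holder and press it upright and gently, with about 12 N and never more than 20 N, onto the middle of one mount after another, its foot flat on the steel collar, until you find the one into whose rubber the sprung pin sinks about twice as far. Push that mount's black reject slide fully to the left, leave the other two slides alone, stand the tester back in its holder, and do not disturb the other things on the bench.

Things in the scene. Friction and masses are not known exactly. Their poses are not given: they have to be found in the camera images.
- rack: Fixed metal base plate, 170 mm (x) by 330 mm (y), 10 mm thick; x away from the robot, y left, z up. Origin on the bench under its middle place. Three like units stand on it: a grey slab 12 mm high with a round rubber vibration mount and, on the robot's side of it, a black slide knob. One mount's rubber has gone soft; it looks like the others.
- place_right (a point): Point on the plate's upper face under the centre of the right-hand mount (at y -100 mm of the rack; axes as the rack's). Each mount: a steel collar, 52 mm outside and 26 mm inside diameter, with a rubber plug 25 mm across flush in its middle. Its top is 30 to 38 mm above this point; the height differs from unit to unit and is not measured. The collar is carried on rubber and yields under load.
- place_mid (a point): The same point of the middle mount. Reject slide of each unit: a knob 24 mm (x) by 14 mm (y) and 26 mm tall, its top level with the collar's top. Before it is pushed its centre is at x -62 mm, y -13 mm from its place's point; it slides 26 mm to +y (left) against about 2 N of friction and stays where it is left.
- place_left (a point): The same point of the left-hand mount, at y +100 mm of the rack.
- tester_grip (a point): Centre of the black square grip (24 mm wide, 42 mm tall) of the hand-held hardness tester, a loose upright tool of about 0.35 kg, 112 mm tall. A grey housing 48 mm square with a dial on its +x face has its flat top 21 mm below this point; a 32 mm square cap begins 21 mm above it. Axes are the tester's: z up along it, the grip's flats face its x and y.
- tester_foot (a point): Centre of the flat underside of the tester's round steel foot (44 mm across, 12 mm high, under the housing), 83 mm below tester_grip. The sprung pin, 5 mm thick, sticks out 10 mm below it when free.
- pin (a joint): How far the pin is pushed up into the foot, m: 0 free, 0.010 flush. Its spring starts at 1.6 N and adds 0.8 N per mm; the dial's hand turns 0.5 rad per mm, clockwise from the front. With the foot on a collar the pin has sunk 10 mm minus this into the rubber: 3.5 to 4.5 mm if sound (value about 0.006), about 8 mm if soft (value about 0.002).
- holder_seat (a point): Centre of the ledge in the tester's fixed wooden holder, a block 90 mm square and 24 mm high with a round pocket 52 mm across, 9 mm deep from above. The tester's foot stands on this ledge, 15 mm above the bench; its pin hangs free in a 26 mm hole below. Axes: z up.
- brick_mid (a point): Centre of the black power brick, 60 x 115 x 36 mm, loose bystander.
- carton_mid (a point): Centre of the cardboard carton, 60 x 150 x 50 mm, loose bystander.
- driver_grip (a point): Middle of the handle of a screwdriver lying on the bench, about 0.2 m long, loose bystander.
- parts_tray_in (a point): Centre of the floor of a clear plastic parts tray, 110 x 160 x 40 mm, loose bystander.
- tester: The whole hardness tester; its origin is the same point as tester_foot.
- collar_1 (a joint): How far the collar of one of the mounts is pressed down, m, 0 at rest, 0.006 at its stop, 5 N per mm. Which place this mount stands at changes from start to start.
- slide_1 (a joint): Reject slide of the mount of collar_1, m: 0 at the right end as it starts, 0.026 fully pushed to the left.
- collar_2 (a joint): How far the collar of one of the mounts is pressed down, m, 0 at rest, 0.006 at its stop, 5 N per mm. Which place this mount stands at changes from start to start.
- slide_2 (a joint): Reject slide of the mount of collar_2, m: 0 at the right end as it starts, 0.026 fully pushed to the left.
- collar_3 (a joint): How far the collar of one of the mounts is pressed down, m, 0 at rest, 0.006 at its stop, 5 N per mm. Which place this mount stands at changes from start to start.
- slide_3 (a joint): Reject slide of the mount of collar_3, m: 0 at the right end as it starts, 0.026 fully pushed to the left.
Mind the look-alikes: they are no part of the job. What is shaped like the tester but blue is not meant.

How it is judged:
By the outcome, as a careful person would: the job done as asked, in the order asked, and still so for the second after the job is handed in, with the robot touching nothing.
It also fails if it takes over 72 s, if anything falls off the work surface, if the arm or the gripper's body presses on something with over 40 N, if the wrist force passes 120 N, or if a joint passes its speed limit or range.

### The arm

A 6-joint arm with a two-finger parallel gripper is mounted at the origin on the work surface. World frame = base frame: x ahead of the robot, y to its left, z up, the work surface at z = 0. Lengths are in m, angles in rad, forces in N, time in s.
With the tool pointing down it reaches from about 0.325 to 0.9 m from the base axis. Payload 6.1 kg.
Tool frame: the origin (TCP) lies between the finger pads; the fingertips stand 17 mm ahead of it and the grasp point (between the pads) lies 2 mm behind it; z points along the fingers, y is the line along which they close (so a half turn about z gives the same grasp; the last joint's range is limited). The gripper opens to 87 mm and grips with 3 to 60 N. Pads are 19 mm wide; open, the fingers measure 117 mm over their backs; the gripper's body (75 mm by 190 mm) begins 51 mm behind the grasp point.
Start: joints at [-1.378, 0.22, 1.526, -0, 1.395, -0.126], TCP at [0.196, -0.594, 0.24] pointing down, gripper open.
Joint ranges: [-2.98, 2.98], [-0.91, 2.08], [0.09, 2.57], [-1.24, 4.39], [0.2, 2.65], [-2.68, 2.68]. Speed limits (rad/s): [2.57, 2.57, 3.01, 3.14, 3.14, 3.14].

### API

Orientations are given as a unit quaternion [x, y, z, w].
In Python, from station import env gives the robot as it stands.
- The arm moves only by the tool drive_tool, never from a script. Its argument "moves" is a list of rows, each an object with "hand": the gripper's target within -1 to 1 (fully open at 1, half-way at 0, shut at -1); "xyz": the shift along the tool's x, y, z in mm, a list of three; "delta_rot": the turn, a rotation vector about the tool's x, y, z in rad, a list of three. A call has exactly 5 rows; each row shifts and turns the commanded pose from where the row before left it, along the tool's axes as they then stand; what a row does not reach is not made up. A row lasts 1/12 s, in which the tool goes at most 41.7 mm and 7.16 degrees, less where a joint would pass 70% of its speed; a pose out of reach is approached as far as the arm can. A call is refused whole if a number of a shift passes 41.7 or a number of a turn 0.125, either way. A call with a gripper value outside its range is refused whole. The fingers move at their own pace and stop on an object; the grip force is fixed at half the most. Time passes only in rows, so rows that do not move let the fingers close, or fill a call up. It gives the time, the measured TCP pose, the force, the opening and the grip force at its end, in the units of the state.
- env.state(): the state, without advancing time (a new reading comes with each control period).
- env.snapshot(name): name is "side" or "top" or "wrist"; returns a dict with "image" (420x560x3 uint8, red, green, blue), "mtx" (3x3 intrinsics, pixels), "R" (3x3) and "t" (3): a world point X has camera coordinates R X + t. Camera axes: x right, y down, z forward; pixel columns grow to the right and rows downward; lengths in m; the calibration is good to about 2 mm. A picture is of the moment at which its call begins. There is no depth.
- env.job_done(): hands the job in; it is judged then, once.
The state is a dict: "t": time; "joints": joint angles; "joint_vel": joint speeds; "effort": joint torques, N m; "position": TCP position; "ee_rot": TCP orientation; "wrist_force": force on the tool from outside, world axes, zero at the start; "ft_torque": the same for the moment, N m; "grip_width": finger opening in m; "gripper_force": force on a finger pad.
Only numpy, scipy, OpenCV 4.12 (cv2) and the standard library are available. Lean on these libraries where they do the work, as an engineer would, in place of code of your own. Each camera call takes 0.05 s, during which the arm holds its last target. There are 200 camera calls.

## Working session

There is one attempt and no reset: what is moved stays moved. The work goes in short steps, Python scripts to look and compute and a tool call to move; the robot and the scene stay as the last step left them, time stands still between calls to the robot, and variables do not carry over. Pictures are saved under pics/ and viewed, at most 10 in all, crops included, and the job is handed in when it is done.

Besides the shell and the picture viewer there is one more tool, called after "Request:" by a JSON object that holds its "fn" and its "kwargs", one argument or row to a line. drive_tool: Moves the arm, as the interface text tells. Its arguments: {"type":"object","properties":{"moves":{"type":"array"}},"required":["moves"]}

```bash
mkdir -p pics; ls; cat > h.py <<'E'
import numpy as np, cv2
from station import env
from scipy.spatial.transform import Rotation as R
def snap(n,f):
    s=env.snapshot(n); np.savez('pics/'+f+'.npz',**s); cv2.imwrite('pics/'+f+'.png',s['image'][:,:,::-1]); return s
def load(f): return np.load('pics/'+f+'.npz')
def ray(s,u,v):
    d=s['R'].T@np.linalg.inv(s['mtx'])@[u,v,1]; return -s['R'].T@s['t'], d/np.linalg.norm(d)
def atz(s,u,v,z):
    o,d=ray(s,u,v); return o+d*(z-o[2])/d[2]
def tri(*a):
    A=0;b=0
    for s,u,v in a:
        o,d=ray(s,u,v);P=np.eye(3)-np.outer(d,d);A=A+P;b=b+P@o
    X=np.linalg.solve(A,b); return X
def proj(s,X):
    p=s['mtx']@(s['R']@np.array(X)+s['t']); return p[:2]/p[2]
E
python3 - <<'E'
from h import *
np.set_printoptions(precision=4,suppress=True)
a=snap('top','top0')['image'];b=snap('side','side0')['image']
for n in('top0','side0'):
    s=load(n);print(n,s['mtx'][0,0],-s['R'].T@s['t'],s['R'])
s=env.state();print({k:np.round(v,4) for k,v in s.items()})
c=np.vstack([a,b])
E
```

```text
pics
top0 481.09430606903334 [0.4396 0.0283 1.4096] [[-0.0074 -0.9999  0.007 ]
 [-0.9984  0.007  -0.0567]
 [ 0.0566 -0.0074 -0.9984]]
side0 385.7469697901699 [0.9627 0.8152 0.7824] [[-0.8705  0.4922  0.0004]
 [ 0.2977  0.5271 -0.7959]
 [-0.3919 -0.6928 -0.6054]]
{'t': np.float64(0.1), 'joints': array([-1.3781,  0.2212,  1.5275, -0.    ,  1.3947, -0.1261]), 'joint_vel': array([-0.0013,  0.0004,  0.0002, -0.0003,  0.0012, -0.003 ]), 'effort': array([  0.0011, -49.5945, -38.852 ,   0.0702,   0.0515,  -0.0001]), 'position': array([ 0.1958, -0.593 ,  0.2385]), 'ee_rot': array([ 0.9873,  0.1587, -0.    , -0.0009]), 'wrist_force': array([ 1.6889, -0.1866, -0.1307]), 'ft_torque': array([-0.0036,  0.0576,  0.0126]), 'gripper_force': np.float64(0.0), 'grip_width': np.float64(0.0869)}
```

View pics/top0.png

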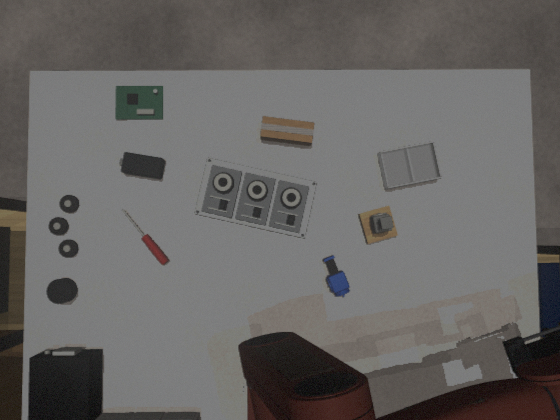

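View pics/side0.png

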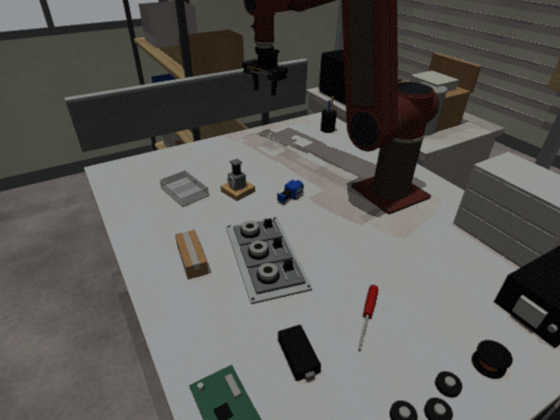

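The top view shows the rack at about (256,198), its mounts at (223,182), (257,190) and (291,198), and the holder with the tester at (379,225). The blue look-alike lies at (338,277). The side view shows the rack at (265,257) and the tester at (237,178). Next I'll make enlarged crops.

```bash
python3 - <<'E'
from h import *
def crop(n,x,y,w,h,k):
    i=cv2.imread(f'pics/{n}.png')[y:y+h,x:x+w]; i=cv2.resize(i,None,fx=k,fy=k,interpolation=cv2.INTER_CUBIC); i=np.clip(i.astype(float)*1.5,0,255).astype('uint8')
    for a in range(0,w,10): cv2.putText(i,str(x+a),(a*k,8),0,.3,(0,255,255),1);cv2.line(i,(a*k,10),(a*k,14),(0,255,255),1)
    for a in range(10,h,10): cv2.putText(i,str(y+a),(0,a*k+3),0,.3,(0,255,255),1)
    return i
o=np.zeros((600,800,3),'uint8')
def put(i,x,y): o[y:y+i.shape[0],x:x+i.shape[1]]=i
put(crop('top0',190,150,135,95,3),0,0)
put(crop('top0',350,195,55,57,5),420,0)
put(crop('side0',220,210,95,95,3),0,300)
put(crop('side0',210,150,55,55,5),420,300)
cv2.imwrite('pics/c1.png',o)
E
```

```text
(no output)
```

View pics/c1.png

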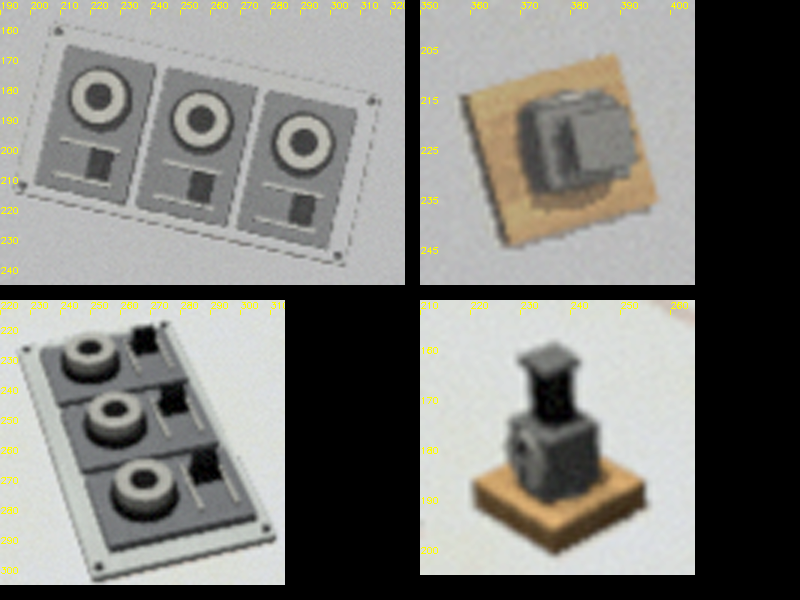

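```bash
python3 - <<'E'
from h import *
np.set_printoptions(precision=4,suppress=True)
T=load('top0');S=load('side0')
for n,a,b in(('L',(223.3,182.3),(268,270.3)),('M',(257.3,190.3),(258.3,246.3)),('R',(291,197.7),(250.3,226)),('cap',(387.2,223.2),(235.8,161.6))):
    X=tri((T,*a),(S,*b));print(n,X,proj(T,X)-a,proj(S,X)-b)
for p in((223.3,182.3),(257.3,190.3),(291,197.7)): print('z44',atz(T,*p,.044))
C=np.array([atz(T,u,v,.024) for u,v in((359.6,214.4),(389.4,206),(397.6,235.6),(368.4,244))]);print(C,C.mean(0),np.linalg.norm(np.diff(C,axis=0),axis=1))
# side holder top corners: left, right, front
for q in((473-420,484-300),(644-420,485-300),(552-420,530-300)): print('hs',atz(S,210+q[0]/5,150+q[1]/5,.024))
K=np.array([atz(T,u,v,.010) for u,v in((209.5,160.3),(314.3,183.7),(302.7,235.3),(197.3,212.3))]);print(K,K.mean(0))
E
```

```text
L [0.6047 0.1675 0.0387] [ 0.0442 -0.0727] [0.0902 0.0057]
M [0.5816 0.07   0.0393] [ 0.167 -0.287] [0.3276 0.0227]
R [ 0.5592 -0.0259  0.039 ] [ 0.0619 -0.1095] [0.1162 0.0092]
cap [ 0.4823 -0.281   0.1194] [ 0.1746 -0.3198] [0.2786 0.0313]
z44 [0.6038 0.1671 0.044 ]
z44 [0.5803 0.0703 0.044 ]
z44 [ 0.5585 -0.0255  0.044 ]
[[ 0.5105 -0.224   0.024 ]
 [ 0.5342 -0.3107  0.024 ]
 [ 0.4485 -0.3326  0.024 ]
 [ 0.425  -0.2479  0.024 ]] [ 0.4796 -0.2788  0.024 ] [0.0899 0.0884 0.0879]
hs [ 0.5415 -0.2984  0.024 ]
hs [ 0.4344 -0.2364  0.024 ]
hs [ 0.5172 -0.2167  0.024 ]
[[ 0.673   0.2109  0.01  ]
 [ 0.6021 -0.0954  0.01  ]
 [ 0.4515 -0.0599  0.01  ]
 [ 0.5207  0.2463  0.01  ]] [0.5618 0.0755 0.01  ]
```

Request:
{"fn": "drive_tool", "kwargs": {
  "moves": [
    {"hand":1,"xyz":[24.5,-13.9,0],"delta_rot":[0,0,0]},
    {"hand":1,"xyz":[24.5,-13.9,0],"delta_rot":[0,0,0]},
    {"hand":1,"xyz":[24.5,-13.9,0],"delta_rot":[0,0,0]},
    {"hand":1,"xyz":[24.5,-13.9,0],"delta_rot":[0,0,0]},
    {"hand":1,"xyz":[24.5,-13.9,0],"delta_rot":[0,0,0]}
  ]
}}

```text
t: 0.52
position: [0.2909, -0.4878, 0.2389]
ee_rot: [0.987, 0.159, -0.0, -0.001]
wrist_force: [0.2, -0.8, -0.8]
grip_width: 0.0872
gripper_force: 0.0
```

Request:
{"fn": "drive_tool", "kwargs": {
  "moves": [
    {"hand":1,"xyz":[24.5,-13.9,0],"delta_rot":[0,0,0]},
    {"hand":1,"xyz":[24.5,-13.9,0],"delta_rot":[0,0,0]},
    {"hand":1,"xyz":[24.5,-13.9,0],"delta_rot":[0,0,0]},
    {"hand":1,"xyz":[24.5,-13.9,0],"delta_rot":[0,0,0]},
    {"hand":1,"xyz":[24.5,-13.9,0],"delta_rot":[0,0,0]}
  ]
}}

```text
t: 0.93
position: [0.3855, -0.3833, 0.2391]
ee_rot: [0.987, 0.159, -0.0, -0.0]
wrist_force: [0.6, -0.1, 0.2]
grip_width: 0.0869
gripper_force: 0.0
```

Request:
{"fn": "drive_tool", "kwargs": {
  "moves": [
    {"hand":1,"xyz":[20,-11,0],"delta_rot":[0,0,0]},
    {"hand":1,"xyz":[20,-11,0],"delta_rot":[0,0,0]},
    {"hand":1,"xyz":[10,-6,0],"delta_rot":[0,0,0]},
    {"hand":1,"xyz":[0,0,0],"delta_rot":[0,0,0]},
    {"hand":1,"xyz":[0,0,0],"delta_rot":[0,0,0]}
  ]
}}

```text
t: 1.35
position: [0.4235, -0.3424, 0.2393]
ee_rot: [0.987, 0.159, -0.0, 0.0]
wrist_force: [-0.2, -0.4, -0.1]
grip_width: 0.087
gripper_force: 0.0
```

```bash
cat >> h.py <<'E'
np.set_printoptions(precision=4,suppress=True)
def go(xyz=None,yaw=None):
    s=env.state();Q=R.from_quat(s['ee_rot']);M=Q.as_matrix();y=np.degrees(np.arctan2(M[1,0],M[0,0]))
    print('t',round(float(s['t']),2),'pos',s['position'],'yaw',y.round(2),'tilt z',M[:,2],'F',s['wrist_force'],'w',s['grip_width'].round(4),'gf',s['gripper_force'].round(1))
    if xyz is not None: print('tool shift mm',(M.T@(np.array(xyz)-s['position'])*1000).round(1))
    if yaw is not None: print('rotz',np.radians(y-yaw).round(3))
E
python3 - <<'E'
from h import *
go((.482,-.281,.24))
s=snap('wrist','w1');print(s['mtx'][0,0],-s['R'].T@s['t'],s['R'])
i=cv2.convertScaleAbs(cv2.imread('pics/w1.png'),alpha=1.5);cv2.imwrite('pics/w1b.png',i)
print(proj(s,(.482,-.281,.127)))
E
```

```text
Traceback (most recent call last):
  File "h.py", line 21, in go
    print('t',round(float(s['t']),2),'pos',s['position'],'yaw',y.round(2),'tilt z',M[:,2],'F',s['wrist_force'],'w',s['grip_width'].round(4),'gf',s['gripper_force'].round(1))
                                                                                                                   ^^^^^^^^^^^^^^^^^^^^^
AttributeError: 'float' object has no attribute 'round'
```

```bash
sed -i "s/s\['grip_width'\].round(4)/round(float(s['grip_width']),4)/;s/s\['gripper_force'\].round(1)/round(float(s['gripper_force']),1)/" h.py
python3 - <<'E'
from h import *
go((.482,-.281,.24))
s=snap('wrist','w1');print(s['mtx'][0,0],-s['R'].T@s['t'],s['R'])
i=cv2.convertScaleAbs(cv2.imread('pics/w1.png'),alpha=1.5);cv2.imwrite('pics/w1b.png',i)
print(proj(s,(.482,-.281,.127)))
E
```

```text
t 1.35 pos [ 0.4235 -0.3424  0.2393] yaw 18.34 tilt z [-0.0008 -0.0001 -1.    ] F [-0.2255 -0.3783 -0.0514] w 0.087 gf 0.0
tool shift mm [ 74.9 -39.9  -0.8]
335.56943626706004 [ 0.4987 -0.3181  0.3833] [[ 0.3139 -0.9494 -0.0004]
 [-0.9086 -0.3005  0.2902]
 [-0.2756 -0.0908 -0.957 ]]
[226.5863 114.5647]
```

View pics/w1b.png

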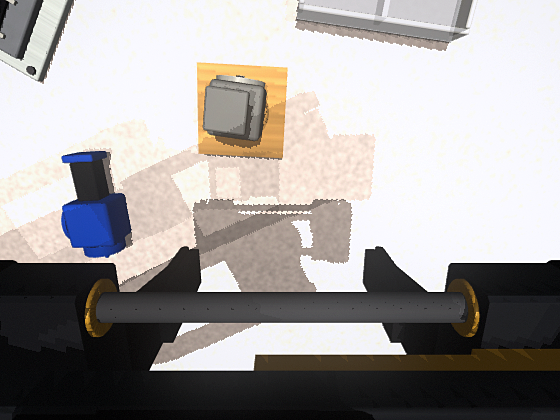

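The wrist view shows the tester cap at about (227,110) and the dial edge at (240,77), with the holder at (197–287, 63–158). The predicted cap position matches.

```bash
python3 - <<'E'
import cv2
i=cv2.imread('pics/w1.png')[58:163,192:292];i=cv2.resize(i,None,fx=5.5,fy=5.5,interpolation=cv2.INTER_CUBIC);i=cv2.convertScaleAbs(i,alpha=1.3)
for a in range(0,100,10): cv2.putText(i,str(192+a),(int(a*5.5),8),0,.3,(255,0,0),1);cv2.putText(i,str(58+a),(0,int(a*5.5)+3),0,.3,(255,0,0),1)
cv2.imwrite('pics/c2.png',i)
E
```

```text
(no output)
```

View pics/c2.png

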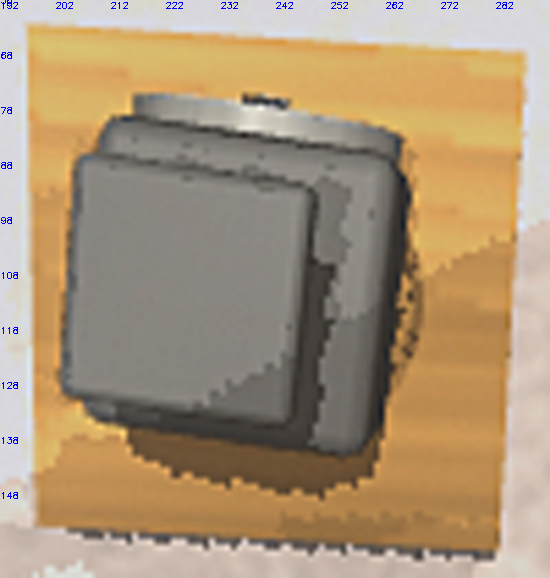

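```bash
python3 - <<'E'
from h import *
s=load('w1');T=load('top0');S=load('side0')
f=lambda P:[(192+a/5.5,58+b/5.5) for a,b in P]
for z,P in((.127,[(78,155),(318,187),(290,422),(62,392)]),(.024,[(28,25),(525,55),(495,556),(37,523)])):
    C=np.array([atz(s,u,v,z) for u,v in f(P)]);e=np.roll(C,-1,0)-C
    print(C.mean(0),np.linalg.norm(e,axis=1),np.degrees(np.arctan2(e[:,1],e[:,0])))
c=np.mean(f([(78,155),(318,187),(290,422),(62,392)]),0)
print(tri((s,*c),(T,387.2,223.2),(S,235.8,161.6)),tri((s,*c),(T,387.2,223.2)),tri((s,*c),(S,235.8,161.6)))
h=np.mean(f([(28,25),(525,55),(495,556),(37,523)]),0)
print('holder tri',tri((s,*h),(T,378.75,225)))
E
```

```text
[ 0.4843 -0.2799  0.127 ] [0.0315 0.0305 0.031  0.0304] [ -78.9036 -170.4427  100.934    10.4897]
[ 0.4821 -0.2799  0.024 ] [0.0894 0.0904 0.0888 0.0889] [ -74.9045 -165.1158  104.183    15.2342]
[ 0.4831 -0.2796  0.1206] [ 0.4828 -0.2795  0.1222] [ 0.4842 -0.2789  0.121 ]
holder tri [ 0.4816 -0.2793  0.0196]
```

Request:
{"fn": "drive_tool", "kwargs": {
  "moves": [
    {"hand":1,"xyz":[25.6,-13.6,0],"delta_rot":[0,0,0]},
    {"hand":1,"xyz":[25.6,-13.6,0],"delta_rot":[0,0,0]},
    {"hand":1,"xyz":[25.6,-13.6,0],"delta_rot":[0,0,0]},
    {"hand":1,"xyz":[0,0,20],"delta_rot":[0,0,0.07]},
    {"hand":1,"xyz":[0,0,20],"delta_rot":[0,0,0.07]}
  ]
}}

```text
t: 1.82
position: [0.4849, -0.2806, 0.2006]
ee_rot: [0.996, 0.088, 0.001, 0.001]
wrist_force: [-0.9, -0.5, -0.4]
grip_width: 0.0867
gripper_force: 0.0
```

Request:
{"fn": "drive_tool", "kwargs": {
  "moves": [
    {"hand":1,"xyz":[0,0,20],"delta_rot":[0,0,0]},
    {"hand":1,"xyz":[0,0,0],"delta_rot":[0,0,0]},
    {"hand":1,"xyz":[0,0,0],"delta_rot":[0,0,0]},
    {"hand":1,"xyz":[0,0,0],"delta_rot":[0,0,0]},
    {"hand":1,"xyz":[0,0,0],"delta_rot":[0,0,0]}
  ]
}}

```text
t: 2.23
position: [0.4843, -0.2809, 0.1813]
ee_rot: [0.996, 0.089, 0.001, 0.001]
wrist_force: [0.3, -0.1, 0.7]
grip_width: 0.087
gripper_force: 0.0
```

```bash
python3 - <<'E'
from h import *
go((.4835,-.2795,.099),10.3)
E
```

```text
t 2.23 pos [ 0.4843 -0.2809  0.1813] yaw 10.2 tilt z [ 0.0021 -0.0018 -1.    ] F [ 0.2948 -0.1446  0.7248] w 0.087 gf 0.0
tool shift mm [-0.7 -1.7 82.3]
rotz -0.002
```

Request:
{"fn": "drive_tool", "kwargs": {
  "moves": [
    {"hand":1,"xyz":[-0.7,-1.5,22],"delta_rot":[0,0,0]},
    {"hand":1,"xyz":[0,0,22],"delta_rot":[0,0,0]},
    {"hand":1,"xyz":[0,0,20],"delta_rot":[0,0,0]},
    {"hand":1,"xyz":[0,0,17.5],"delta_rot":[0,0,0]},
    {"hand":1,"xyz":[0,0,0],"delta_rot":[0,0,0]}
  ]
}}

```text
t: 2.65
position: [0.4812, -0.2774, 0.0956]
ee_rot: [0.996, 0.089, -0.002, -0.001]
wrist_force: [-0.5, 1.0, 0.4]
grip_width: 0.0869
gripper_force: 0.0
```

Request:
{"fn": "drive_tool", "kwargs": {
  "moves": [
    {"hand":-1,"xyz":[0,0,0],"delta_rot":[0,0,0]},
    {"hand":-1,"xyz":[0,0,0],"delta_rot":[0,0,0]},
    {"hand":-1,"xyz":[0,0,0],"delta_rot":[0,0,0]},
    {"hand":-1,"xyz":[0,0,0],"delta_rot":[0,0,0]},
    {"hand":-1,"xyz":[0,0,0],"delta_rot":[0,0,0]}
  ]
}}

```text
t: 3.07
position: [0.4836, -0.2788, 0.0993]
ee_rot: [0.996, 0.089, 0.001, 0.001]
wrist_force: [-0.4, 0.1, 0.7]
grip_width: 0.0614
gripper_force: 0.0
```

Request:
{"fn": "drive_tool", "kwargs": {
  "moves": [
    {"hand":-1,"xyz":[0,0,0],"delta_rot":[0,0,0]},
    {"hand":-1,"xyz":[0,0,0],"delta_rot":[0,0,0]},
    {"hand":-1,"xyz":[0,0,0],"delta_rot":[0,0,0]},
    {"hand":-1,"xyz":[0,0,0],"delta_rot":[0,0,0]},
    {"hand":-1,"xyz":[0,0,0],"delta_rot":[0,0,0]}
  ]
}}

```text
t: 3.48
position: [0.4828, -0.2783, 0.098]
ee_rot: [0.996, 0.089, -0.0, 0.0]
wrist_force: [-0.1, -0.7, -0.1]
grip_width: 0.0315
gripper_force: 30.0
```

```bash
python3 - <<'E'
from h import *
go((.4835,-.2795,.099),10.3)
E
```

```text
t 3.48 pos [ 0.4828 -0.2783  0.098 ] yaw 10.25 tilt z [-0.0001 -0.     -1.    ] F [-0.1173 -0.6869 -0.1419] w 0.0315 gf 30.0
tool shift mm [ 0.4  1.3 -1. ]
rotz -0.001
```

Request:
{"fn": "drive_tool", "kwargs": {
  "moves": [
    {"hand":-1,"xyz":[0,0,0],"delta_rot":[0,0,0]},
    {"hand":-1,"xyz":[0,0,0],"delta_rot":[0,0,0]},
    {"hand":-1,"xyz":[0,0,0],"delta_rot":[0,0,0]},
    {"hand":-1,"xyz":[0,0,0],"delta_rot":[0,0,0]},
    {"hand":-1,"xyz":[0,0,0],"delta_rot":[0,0,0]}
  ]
}}

```text
t: 3.9
position: [0.4829, -0.2783, 0.098]
ee_rot: [0.996, 0.089, -0.0, -0.0]
wrist_force: [-0.4, 0.0, -1.0]
grip_width: 0.0318
gripper_force: 30.0
```

```bash
python3 - <<'E'
from h import *
go((.4835,-.2795,.099),10.3)
s=snap('side','s2');w=snap('wrist','w2')
a=cv2.resize(s['image'][120:210,200:280],None,fx=5,fy=5,interpolation=cv2.INTER_CUBIC)
b=w['image'][100:400,100:500]
o=np.zeros((460,800,3),'uint8');o[:450,:400]=a;o[:300,400:]=b
cv2.imwrite('pics/c3.png',cv2.convertScaleAbs(o[:,:,::-1],alpha=1.6))
E
```

```text
t 3.9 pos [ 0.4829 -0.2783  0.098 ] yaw 10.24 tilt z [-0.0001  0.     -1.    ] F [-0.3531  0.0409 -0.9854] w 0.0318 gf 30.0
tool shift mm [ 0.4  1.3 -1. ]
rotz -0.001
```

View pics/c3.png

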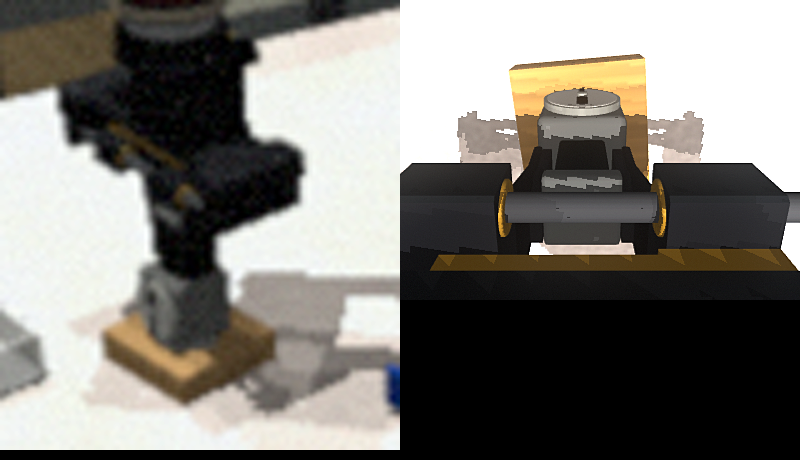

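The grip closed to 31.8 mm, which is the cap's width, so the pads' top edge has caught the cap. I'll reopen, drop about 2.5 mm and grip again. The wrist view also shows the dial clearly.

Request:
{"fn": "drive_tool", "kwargs": {
  "moves": [
    {"hand":0.2,"xyz":[0,0,0],"delta_rot":[0,0,0]},
    {"hand":0.2,"xyz":[0,0,0],"delta_rot":[0,0,0]},
    {"hand":0.2,"xyz":[0,0,0],"delta_rot":[0,0,0]},
    {"hand":0.2,"xyz":[0,0,1.2],"delta_rot":[0,0,0]},
    {"hand":0.2,"xyz":[0,0,1.2],"delta_rot":[0,0,0]}
  ]
}}

```text
t: 4.42
position: [0.4829, -0.2783, 0.0956]
ee_rot: [0.996, 0.089, 0.0, 0.0]
wrist_force: [0.3, 0.4, -1.2]
grip_width: 0.0504
gripper_force: 0.0
```

Request:
{"fn": "drive_tool", "kwargs": {
  "moves": [
    {"hand":-1,"xyz":[0,0,0],"delta_rot":[0,0,0]},
    {"hand":-1,"xyz":[0,0,0],"delta_rot":[0,0,0]},
    {"hand":-1,"xyz":[0,0,0],"delta_rot":[0,0,0]},
    {"hand":-1,"xyz":[0,0,0],"delta_rot":[0,0,0]},
    {"hand":-1,"xyz":[0,0,0],"delta_rot":[0,0,0]}
  ]
}}

```text
t: 4.83
position: [0.4829, -0.2784, 0.0957]
ee_rot: [0.996, 0.089, 0.0, 0.0]
wrist_force: [0.6, -1.1, 0.2]
grip_width: 0.0316
gripper_force: 30.0
```

Request:
{"fn": "drive_tool", "kwargs": {
  "moves": [
    {"hand":-1,"xyz":[0,0,0],"delta_rot":[0,0,0]},
    {"hand":-1,"xyz":[0,0,0],"delta_rot":[0,0,0]},
    {"hand":-1,"xyz":[0,0,0],"delta_rot":[0,0,0]},
    {"hand":-1,"xyz":[0,0,0],"delta_rot":[0,0,0]},
    {"hand":-1,"xyz":[0,0,0],"delta_rot":[0,0,0]}
  ]
}}

```text
t: 5.25
position: [0.4829, -0.2783, 0.0957]
ee_rot: [0.996, 0.089, 0.0, 0.0]
wrist_force: [-0.3, 0.7, 0.3]
grip_width: 0.0318
gripper_force: 30.0
```

```bash
python3 - <<'E'
from h import *
go((.4835,-.2795,.096),10.3)
E
```

```text
t 5.25 pos [ 0.4829 -0.2783  0.0957] yaw 10.25 tilt z [ 0.0001 -0.0001 -1.    ] F [-0.2663  0.735   0.3147] w 0.0318 gf 30.0
tool shift mm [ 0.4  1.3 -0.3]
rotz -0.001
```

Request:
{"fn": "drive_tool", "kwargs": {
  "moves": [
    {"hand":0.1,"xyz":[0,0,0],"delta_rot":[0,0,0]},
    {"hand":0.1,"xyz":[0,0,0],"delta_rot":[0,0,0]},
    {"hand":0.1,"xyz":[0,0,0],"delta_rot":[0,0,0]},
    {"hand":0.1,"xyz":[0,0,1.5],"delta_rot":[0,0,0]},
    {"hand":0.1,"xyz":[0,0,0],"delta_rot":[0,0,0]}
  ]
}}

```text
t: 5.67
position: [0.4831, -0.2785, 0.0944]
ee_rot: [0.996, 0.089, 0.0, 0.0]
wrist_force: [-0.5, -1.4, 0.8]
grip_width: 0.0471
gripper_force: 0.2
```

```bash
python3 - <<'E'
from h import *
go((.4835,-.2795,.094),10.3)
w=snap('wrist','w3')
i=w['image'][170:360,190:370]
cv2.imwrite('pics/c4.png',cv2.convertScaleAbs(cv2.resize(i[:,:,::-1],None,fx=3.1,fy=3.1,interpolation=cv2.INTER_CUBIC),alpha=2.2))
E
```

```text
t 5.67 pos [ 0.4831 -0.2785  0.0944] yaw 10.24 tilt z [ 0.0006 -0.0005 -1.    ] F [-0.5124 -1.3921  0.8059] w 0.0471 gf 0.2
tool shift mm [0.2 1.  0.4]
rotz -0.001
```

View pics/c4.png

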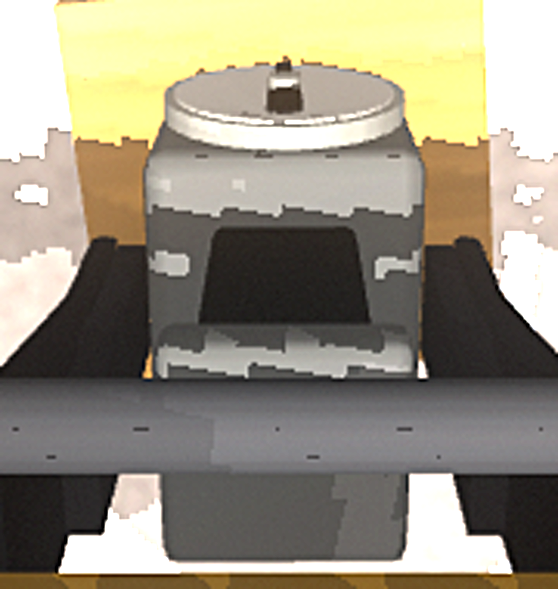

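Request:
{"fn": "drive_tool", "kwargs": {
  "moves": [
    {"hand":0.1,"xyz":[0,0,1],"delta_rot":[0,0,0]},
    {"hand":0.1,"xyz":[0,0,1],"delta_rot":[0,0,0]},
    {"hand":0.1,"xyz":[0,0,0],"delta_rot":[0,0,0]},
    {"hand":0.1,"xyz":[0,0,0],"delta_rot":[0,0,0]},
    {"hand":0.1,"xyz":[0,0,0],"delta_rot":[0,0,0]}
  ]
}}

```text
t: 6.13
position: [0.4831, -0.2784, 0.0923]
ee_rot: [0.996, 0.089, 0.0, 0.0]
wrist_force: [0.3, -0.0, 3.0]
grip_width: 0.0482
gripper_force: 2.0
```

Request:
{"fn": "drive_tool", "kwargs": {
  "moves": [
    {"hand":-1,"xyz":[0,0,0],"delta_rot":[0,0,0]},
    {"hand":-1,"xyz":[0,0,0],"delta_rot":[0,0,0]},
    {"hand":-1,"xyz":[0,0,0],"delta_rot":[0,0,0]},
    {"hand":-1,"xyz":[0,0,0],"delta_rot":[0,0,0]},
    {"hand":-1,"xyz":[0,0,0],"delta_rot":[0,0,0]}
  ]
}}

```text
t: 6.55
position: [0.4831, -0.2785, 0.0923]
ee_rot: [0.996, 0.089, 0.0, 0.0]
wrist_force: [1.0, -0.0, 2.9]
grip_width: 0.0465
gripper_force: 30.0
```

```bash
python3 - <<'E'
from h import *
go((.4835,-.2795,.094),10.3)
E
```

```text
t 6.55 pos [ 0.4831 -0.2785  0.0923] yaw 10.24 tilt z [ 0.0005 -0.0003 -1.    ] F [ 0.9634 -0.0367  2.9198] w 0.0465 gf 30.0
tool shift mm [ 0.2  1.1 -1.7]
rotz -0.001
```

Request:
{"fn": "drive_tool", "kwargs": {
  "moves": [
    {"hand":0.1,"xyz":[0,0,0],"delta_rot":[0,0,0]},
    {"hand":0.1,"xyz":[0,0,0],"delta_rot":[0,0,0]},
    {"hand":0.1,"xyz":[0,0,-2.3],"delta_rot":[0,0,0]},
    {"hand":0.1,"xyz":[0,0,0],"delta_rot":[0,0,0]},
    {"hand":-1,"xyz":[0,0,0],"delta_rot":[0,0,0]}
  ]
}}

```text
t: 6.97
position: [0.4818, -0.2776, 0.0936]
ee_rot: [0.996, 0.089, -0.001, -0.001]
wrist_force: [-1.7, 0.9, -1.1]
grip_width: 0.0463
gripper_force: 30.0
```

Request:
{"fn": "drive_tool", "kwargs": {
  "moves": [
    {"hand":-1,"xyz":[0,0,0],"delta_rot":[0,0,0]},
    {"hand":-1,"xyz":[0,0,0],"delta_rot":[0,0,0]},
    {"hand":-1,"xyz":[0,0,0],"delta_rot":[0,0,0]},
    {"hand":-1,"xyz":[0,0,0],"delta_rot":[0,0,0]},
    {"hand":-1,"xyz":[0,0,0],"delta_rot":[0,0,0]}
  ]
}}

```text
t: 7.38
position: [0.4827, -0.2782, 0.0941]
ee_rot: [0.996, 0.089, -0.0, -0.0]
wrist_force: [0.3, 0.6, -3.8]
grip_width: 0.0458
gripper_force: 30.0
```

```bash
python3 - <<'E'
from h import *
go((.4835,-.2795,.094),10.3)
w=snap('wrist','w4')
i=w['image'][170:360,190:370]
cv2.imwrite('pics/c5.png',cv2.convertScaleAbs(cv2.resize(i[:,:,::-1],None,fx=3.1,fy=3.1,interpolation=cv2.INTER_CUBIC),alpha=2.2))
E
```

```text
t 7.38 pos [ 0.4827 -0.2782  0.0941] yaw 10.24 tilt z [-0.0003  0.0002 -1.    ] F [ 0.2684  0.638  -3.7527] w 0.0458 gf 30.0
tool shift mm [0.6 1.4 0.1]
rotz -0.001
```

Request:
{"fn": "drive_tool", "kwargs": {
  "moves": [
    {"hand":0.5,"xyz":[0,0,0],"delta_rot":[0,0,0]},
    {"hand":0.5,"xyz":[0,0,0],"delta_rot":[0,0,0]},
    {"hand":0.5,"xyz":[0,0,0],"delta_rot":[0,0,0]},
    {"hand":0.5,"xyz":[0,0,-0.8],"delta_rot":[0,0,0]},
    {"hand":0.5,"xyz":[0,0,0],"delta_rot":[0,0,0]}
  ]
}}

```text
t: 7.85
position: [0.4833, -0.2786, 0.0959]
ee_rot: [0.996, 0.089, 0.0, 0.0]
wrist_force: [0.1, 0.4, -0.0]
grip_width: 0.0642
gripper_force: 0.0
```

Request:
{"fn": "drive_tool", "kwargs": {
  "moves": [
    {"hand":-1,"xyz":[0,0,0],"delta_rot":[0,0,0]},
    {"hand":-1,"xyz":[0,0,0],"delta_rot":[0,0,0]},
    {"hand":-1,"xyz":[0,0,0],"delta_rot":[0,0,0]},
    {"hand":-1,"xyz":[0,0,0],"delta_rot":[0,0,0]},
    {"hand":-1,"xyz":[0,0,0],"delta_rot":[0,0,0]}
  ]
}}

```text
t: 8.27
position: [0.4828, -0.2783, 0.0952]
ee_rot: [0.996, 0.089, -0.0, -0.0]
wrist_force: [-0.5, 0.0, 0.1]
grip_width: 0.0398
gripper_force: 0.0
```

Request:
{"fn": "drive_tool", "kwargs": {
  "moves": [
    {"hand":-1,"xyz":[0,0,0],"delta_rot":[0,0,0]},
    {"hand":-1,"xyz":[0,0,0],"delta_rot":[0,0,0]},
    {"hand":-1,"xyz":[0,0,0],"delta_rot":[0,0,0]},
    {"hand":-1,"xyz":[0,0,0],"delta_rot":[0,0,0]},
    {"hand":-1,"xyz":[0,0,0],"delta_rot":[0,0,0]}
  ]
}}

```text
t: 8.68
position: [0.4828, -0.2782, 0.0952]
ee_rot: [0.996, 0.089, -0.0, -0.0]
wrist_force: [0.1, 1.0, -0.5]
grip_width: 0.0316
gripper_force: 30.0
```

```bash
python3 - <<'E'
from h import *
go((.4835,-.2795,.094),10.3)
E
```

```text
t 8.68 pos [ 0.4828 -0.2782  0.0952] yaw 10.25 tilt z [-0.0001  0.0001 -1.    ] F [ 0.0817  1.0477 -0.4824] w 0.0316 gf 30.0
tool shift mm [0.4 1.4 1.2]
rotz -0.001
```

The grip again stopped at 32 mm: the straight fingers hold the flat cap, with the housing top right under the fingertips as a stop. That makes a firm grasp, so I'll lift and check.

Request:
{"fn": "drive_tool", "kwargs": {
  "moves": [
    {"hand":-1,"xyz":[0,0,-5],"delta_rot":[0,0,0]},
    {"hand":-1,"xyz":[0,0,-15],"delta_rot":[0,0,0]},
    {"hand":-1,"xyz":[0,0,-25],"delta_rot":[0,0,0]},
    {"hand":-1,"xyz":[0,0,-25],"delta_rot":[0,0,0]},
    {"hand":-1,"xyz":[0,0,-15],"delta_rot":[0,0,0]}
  ]
}}

```text
t: 9.1
position: [0.4833, -0.2786, 0.1826]
ee_rot: [0.996, 0.089, 0.001, 0.001]
wrist_force: [-0.3, -0.6, -2.9]
grip_width: 0.0315
gripper_force: 30.0
```

Request:
{"fn": "drive_tool", "kwargs": {
  "moves": [
    {"hand":-1,"xyz":[0,0,-15],"delta_rot":[0,0,0]},
    {"hand":-1,"xyz":[0,0,0],"delta_rot":[0,0,0]},
    {"hand":-1,"xyz":[0,0,0],"delta_rot":[0,0,0]},
    {"hand":-1,"xyz":[0,0,0],"delta_rot":[0,0,0]},
    {"hand":-1,"xyz":[0,0,0],"delta_rot":[0,0,0]}
  ]
}}

```text
t: 9.52
position: [0.4819, -0.2776, 0.1934]
ee_rot: [0.996, 0.089, -0.001, -0.001]
wrist_force: [-0.1, -0.7, -3.0]
grip_width: 0.0314
gripper_force: 30.0
```

```bash
python3 - <<'E'
from h import *
yaw=np.radians(-13.3); Rr=np.array([.560,-.025])
P=Rr-0.085*np.array([np.cos(yaw),np.sin(yaw)]);print(P)
go((*P,.195),-13.3)
w=snap('wrist','w5');s=snap('side','s5')
a=cv2.resize(s['image'][100:200,195:275],None,fx=5,fy=5,interpolation=cv2.INTER_CUBIC)
b=cv2.resize(w['image'][170:360,210:350],None,fx=2.8,fy=2.8,interpolation=cv2.INTER_CUBIC)
o=np.zeros((540,800,3),'uint8');o[:500,:400]=a;o[:b.shape[0],400:400+b.shape[1]]=b
cv2.imwrite('pics/c5.png',cv2.convertScaleAbs(o[:,:,::-1],alpha=1.8))
E
```

```text
[ 0.4773 -0.0054]
t 9.52 pos [ 0.4819 -0.2776  0.1934] yaw 10.24 tilt z [-0.0025  0.0019 -1.    ] F [-0.1284 -0.6656 -2.9726] w 0.0314 gf 30.0
tool shift mm [  43.8 -268.6   -1.1]
rotz 0.411
```

View pics/c5.png

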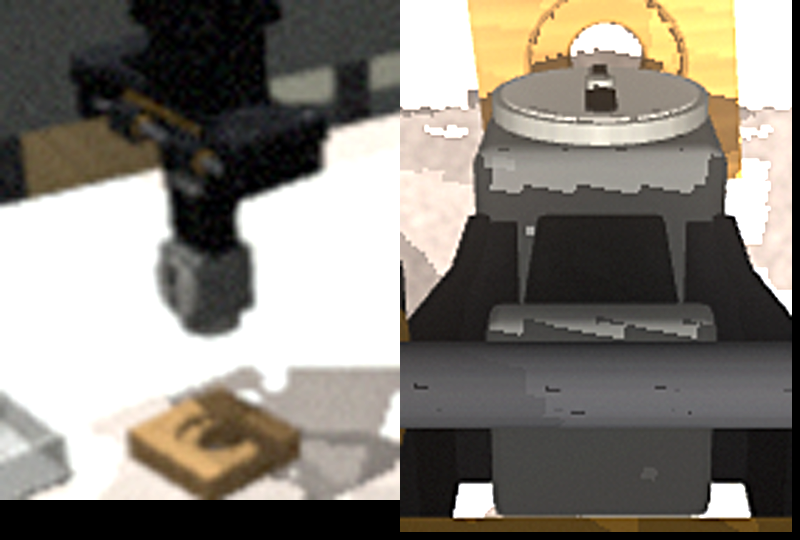

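The tester is lifted straight, with about 3 N of weight on the wrist. Next I'll move toward the right mount, with a stop to take a wrist-camera fix.

Request:
{"fn": "drive_tool", "kwargs": {
  "moves": [
    {"hand":-1,"xyz":[4.4,-20,-1],"delta_rot":[0,0,0]},
    {"hand":-1,"xyz":[4.4,-28,-1],"delta_rot":[0,0,0]},
    {"hand":-1,"xyz":[4.4,-29,-1],"delta_rot":[0,0,0]},
    {"hand":-1,"xyz":[4.4,-29,-1],"delta_rot":[0,0,0]},
    {"hand":-1,"xyz":[4.4,-29,-1],"delta_rot":[0,0,0]}
  ]
}}

```text
t: 10.03
position: [0.4799, -0.1402, 0.1994]
ee_rot: [0.996, 0.089, -0.001, -0.0]
wrist_force: [0.5, 0.4, -3.8]
grip_width: 0.0314
gripper_force: 30.0
```

Request:
{"fn": "drive_tool", "kwargs": {
  "moves": [
    {"hand":-1,"xyz":[4.4,-29,-1],"delta_rot":[0,0,0]},
    {"hand":-1,"xyz":[4.4,-29,-1],"delta_rot":[0,0,0]},
    {"hand":-1,"xyz":[4.4,-28,-1],"delta_rot":[0,0,0]},
    {"hand":-1,"xyz":[4.4,-28,-1],"delta_rot":[0,0,0]},
    {"hand":-1,"xyz":[4.4,-20,-1],"delta_rot":[0,0,0]}
  ]
}}

```text
t: 10.45
position: [0.4774, -0.0035, 0.2046]
ee_rot: [0.996, 0.09, -0.001, -0.001]
wrist_force: [0.7, -0.7, -2.7]
grip_width: 0.0316
gripper_force: 30.0
```

Request:
{"fn": "drive_tool", "kwargs": {
  "moves": [
    {"hand":-1,"xyz":[0,0,0],"delta_rot":[0,0,0.082]},
    {"hand":-1,"xyz":[0,0,0],"delta_rot":[0,0,0.082]},
    {"hand":-1,"xyz":[0,0,0],"delta_rot":[0,0,0.082]},
    {"hand":-1,"xyz":[0,0,0],"delta_rot":[0,0,0.082]},
    {"hand":-1,"xyz":[0,0,0],"delta_rot":[0,0,0.083]}
  ]
}}

```text
t: 10.87
position: [0.4779, -0.0055, 0.2045]
ee_rot: [0.993, -0.118, -0.001, -0.0]
wrist_force: [0.1, -0.2, -2.5]
grip_width: 0.0318
gripper_force: 30.0
```

Request:
{"fn": "drive_tool", "kwargs": {
  "moves": [
    {"hand":-1,"xyz":[0,0,0],"delta_rot":[0,0,0]},
    {"hand":-1,"xyz":[0,0,0],"delta_rot":[0,0,0]},
    {"hand":-1,"xyz":[0,0,0],"delta_rot":[0,0,0]},
    {"hand":-1,"xyz":[0,0,0],"delta_rot":[0,0,0]},
    {"hand":-1,"xyz":[0,0,0],"delta_rot":[0,0,0]}
  ]
}}

```text
t: 11.28
position: [0.4783, -0.0058, 0.2052]
ee_rot: [0.993, -0.115, -0.0, -0.0]
wrist_force: [0.5, 0.3, -4.3]
grip_width: 0.0314
gripper_force: 30.0
```

```bash
python3 - <<'E'
from h import *
go((.4773,-.0054,.2),-13.3)
s=snap('wrist','w6');T=load('top0')
for X in((.560,-.025,.044),(.581,.07,.044),(.604,.167,.044)): print(proj(s,X))
i=cv2.resize(s['image'][:230,:],None,fx=1.42,fy=1.42*1.8,interpolation=cv2.INTER_CUBIC)
i=cv2.resize(s['image'][:215,140:420],None,fx=2.75,fy=2.75,interpolation=cv2.INTER_CUBIC)
cv2.imwrite('pics/c6.png',cv2.convertScaleAbs(i[:,:,::-1],alpha=1.4))
E
```

```text
t 11.28 pos [ 0.4783 -0.0058  0.2052] yaw -13.25 tilt z [-0.0001  0.     -1.    ] F [ 0.4845  0.2994 -4.3184] w 0.0314 gf 30.0
tool shift mm [-1.  -0.1  5.2]
rotz 0.001
[280.5976 103.2279]
[168.5133 104.9308]
[ 53.6486 104.8361]
```

View pics/c6.png

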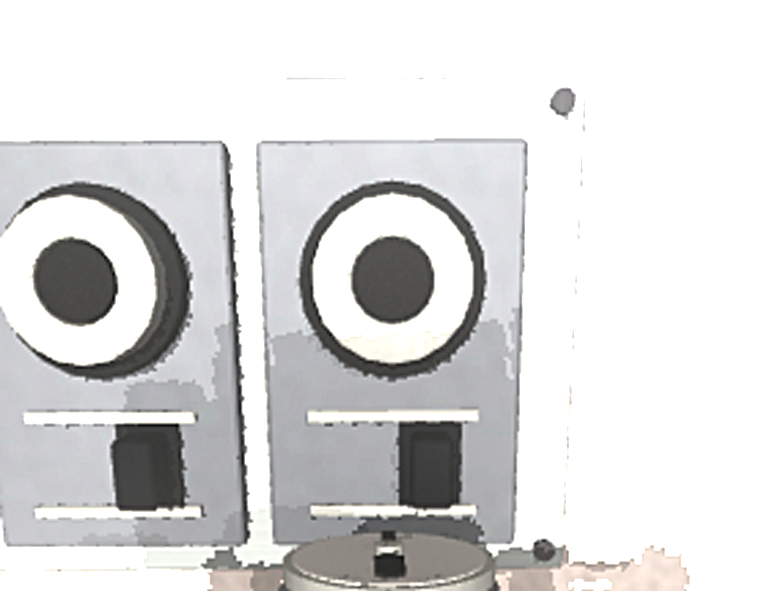

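The right mount's rubber centre is at crop (393,280), or (282.9,101.8) in the full image, and the middle one's is at (167.6,102.2). The rack lies square to the tool.

```bash
python3 - <<'E'
from h import *
s=load('w6');T=load('top0');S=load('side0')
for n,p,a,b in(('R',(282.9,101.8),(291,197.7),(250.3,226)),('M',(167.6,102.2),(257.3,190.3),(258.3,246.3))):
    print(n,atz(s,*p,.040),atz(s,*p,.048),tri((s,*p),(T,*a)),tri((s,*p),(S,*b)))
go((.5605,-.0265,.14),-13.3)
E
```

```text
R [ 0.5608 -0.0272  0.04  ] [ 0.5606 -0.0272  0.048 ] [ 0.5614 -0.0272  0.0085] [ 0.5601 -0.0269  0.0386]
M [0.5837 0.0713 0.04  ] [0.583  0.0688 0.048 ] [0.582  0.0705 0.0423] [0.5834 0.0711 0.041 ]
t 11.33 pos [ 0.4783 -0.0058  0.2052] yaw -13.26 tilt z [-0.  0. -1.] F [-0.3532  0.4033 -3.0027] w 0.0311 gf 30.0
tool shift mm [84.7  1.3 65.2]
rotz 0.001
```

Request:
{"fn": "drive_tool", "kwargs": {
  "moves": [
    {"hand":-1,"xyz":[28,0.5,0],"delta_rot":[0,0,0]},
    {"hand":-1,"xyz":[28,0.5,0],"delta_rot":[0,0,0]},
    {"hand":-1,"xyz":[28,0.5,10],"delta_rot":[0,0,0]},
    {"hand":-1,"xyz":[0,0,20],"delta_rot":[0,0,0]},
    {"hand":-1,"xyz":[0,0,20],"delta_rot":[0,0,0]}
  ]
}}

```text
t: 11.75
position: [0.5619, -0.0273, 0.1554]
ee_rot: [0.993, -0.116, 0.001, 0.0]
wrist_force: [-0.0, 0.9, -4.5]
grip_width: 0.0313
gripper_force: 30.0
```

Request:
{"fn": "drive_tool", "kwargs": {
  "moves": [
    {"hand":-1,"xyz":[0,0,10],"delta_rot":[0,0,0]},
    {"hand":-1,"xyz":[0,0,0],"delta_rot":[0,0,0]},
    {"hand":-1,"xyz":[0,0,0],"delta_rot":[0,0,0]},
    {"hand":-1,"xyz":[0,0,0],"delta_rot":[0,0,0]},
    {"hand":-1,"xyz":[0,0,0],"delta_rot":[0,0,0]}
  ]
}}

```text
t: 12.17
position: [0.5608, -0.0267, 0.1471]
ee_rot: [0.993, -0.116, 0.002, 0.0]
wrist_force: [-0.3, 0.1, -3.0]
grip_width: 0.0314
gripper_force: 30.0
```

```bash
python3 - <<'E'
from h import *
go((.5607,-.027,.13),-13.3)
E
```

```text
t 12.17 pos [ 0.5608 -0.0267  0.1471] yaw -13.3 tilt z [ 0.003  -0.0006 -1.    ] F [-0.2888  0.1355 -3.0248] w 0.0314 gf 30.0
tool shift mm [-0.   0.3 17.1]
rotz 0.0
```

Request:
{"fn": "drive_tool", "kwargs": {
  "moves": [
    {"hand":-1,"xyz":[0,0,6],"delta_rot":[0,0,0]},
    {"hand":-1,"xyz":[0,0,6],"delta_rot":[0,0,0]},
    {"hand":-1,"xyz":[0,0,2],"delta_rot":[0,0,0]},
    {"hand":-1,"xyz":[0,0,2],"delta_rot":[0,0,0]},
    {"hand":-1,"xyz":[0,0,0],"delta_rot":[0,0,0]}
  ]
}}

```text
t: 12.58
position: [0.5601, -0.0266, 0.1294]
ee_rot: [0.993, -0.116, 0.0, 0.0]
wrist_force: [0.1, -0.5, 0.4]
grip_width: 0.0319
gripper_force: 30.0
```

Request:
{"fn": "drive_tool", "kwargs": {
  "moves": [
    {"hand":-1,"xyz":[0,0,1],"delta_rot":[0,0,0]},
    {"hand":-1,"xyz":[0,0,1],"delta_rot":[0,0,0]},
    {"hand":-1,"xyz":[0,0,1],"delta_rot":[0,0,0]},
    {"hand":-1,"xyz":[0,0,0],"delta_rot":[0,0,0]},
    {"hand":-1,"xyz":[0,0,0],"delta_rot":[0,0,0]}
  ]
}}

```text
t: 13.0
position: [0.56, -0.0266, 0.1266]
ee_rot: [0.993, -0.116, 0.0, -0.0]
wrist_force: [1.4, 0.2, 2.1]
grip_width: 0.0319
gripper_force: 30.0
```

Request:
{"fn": "drive_tool", "kwargs": {
  "moves": [
    {"hand":-1,"xyz":[0,0,1],"delta_rot":[0,0,0]},
    {"hand":-1,"xyz":[0,0,0],"delta_rot":[0,0,0]},
    {"hand":-1,"xyz":[0,0,0],"delta_rot":[0,0,0]},
    {"hand":-1,"xyz":[0,0,0],"delta_rot":[0,0,0]},
    {"hand":-1,"xyz":[0,0,0],"delta_rot":[0,0,0]}
  ]
}}

```text
t: 13.42
position: [0.5599, -0.0266, 0.1253]
ee_rot: [0.993, -0.116, 0.0, 0.0]
wrist_force: [1.0, -0.7, 2.0]
grip_width: 0.0317
gripper_force: 30.0
```

Request:
{"fn": "drive_tool", "kwargs": {
  "moves": [
    {"hand":-1,"xyz":[0,0,0.8],"delta_rot":[0,0,0]},
    {"hand":-1,"xyz":[0,0,0],"delta_rot":[0,0,0]},
    {"hand":-1,"xyz":[0,0,0],"delta_rot":[0,0,0]},
    {"hand":-1,"xyz":[0,0,0],"delta_rot":[0,0,0]},
    {"hand":-1,"xyz":[0,0,0],"delta_rot":[0,0,0]}
  ]
}}

```text
t: 13.83
position: [0.5598, -0.0266, 0.1245]
ee_rot: [0.993, -0.116, 0.0, -0.0]
wrist_force: [1.1, -0.2, 1.4]
grip_width: 0.0316
gripper_force: 30.0
```

Request:
{"fn": "drive_tool", "kwargs": {
  "moves": [
    {"hand":-1,"xyz":[0,0,0.8],"delta_rot":[0,0,0]},
    {"hand":-1,"xyz":[0,0,0],"delta_rot":[0,0,0]},
    {"hand":-1,"xyz":[0,0,0],"delta_rot":[0,0,0]},
    {"hand":-1,"xyz":[0,0,0],"delta_rot":[0,0,0]},
    {"hand":-1,"xyz":[0,0,0],"delta_rot":[0,0,0]}
  ]
}}

```text
t: 14.25
position: [0.5599, -0.0265, 0.1238]
ee_rot: [0.993, -0.116, 0.0, -0.0]
wrist_force: [1.6, 1.2, 4.0]
grip_width: 0.0316
gripper_force: 30.0
```

```bash
python3 - <<'E'
from h import *
go()
w=snap('wrist','w7');go()
E
```

```text
t 14.25 pos [ 0.5599 -0.0265  0.1238] yaw -13.3 tilt z [ 0.0004 -0.     -1.    ] F [1.5821 1.1609 4.021 ] w 0.0316 gf 30.0
t 14.3 pos [ 0.5599 -0.0266  0.1238] yaw -13.31 tilt z [ 0.0003  0.     -1.    ] F [1.443  0.9598 3.6043] w 0.0311 gf 30.0
```

Request:
{"fn": "drive_tool", "kwargs": {
  "moves": [
    {"hand":-1,"xyz":[0,0,0.8],"delta_rot":[0,0,0]},
    {"hand":-1,"xyz":[0,0,0],"delta_rot":[0,0,0]},
    {"hand":-1,"xyz":[0,0,0],"delta_rot":[0,0,0]},
    {"hand":-1,"xyz":[0,0,0],"delta_rot":[0,0,0]},
    {"hand":-1,"xyz":[0,0,0],"delta_rot":[0,0,0]}
  ]
}}

```text
t: 14.72
position: [0.5601, -0.0266, 0.1233]
ee_rot: [0.993, -0.116, 0.0, 0.0]
wrist_force: [0.9, -0.1, 5.9]
grip_width: 0.0316
gripper_force: 30.0
```

Request:
{"fn": "drive_tool", "kwargs": {
  "moves": [
    {"hand":-1,"xyz":[0,0,0.5],"delta_rot":[0,0,0]},
    {"hand":-1,"xyz":[0,0,0],"delta_rot":[0,0,0]},
    {"hand":-1,"xyz":[0,0,0],"delta_rot":[0,0,0]},
    {"hand":-1,"xyz":[0,0,0],"delta_rot":[0,0,0]},
    {"hand":-1,"xyz":[0,0,0],"delta_rot":[0,0,0]}
  ]
}}

```text
t: 15.13
position: [0.5603, -0.0267, 0.1231]
ee_rot: [0.993, -0.116, 0.001, 0.0]
wrist_force: [1.3, 0.2, 6.7]
grip_width: 0.0314
gripper_force: 30.0
```

```bash
python3 - <<'E'
from h import *
go()
w=snap('wrist','w8');go()
a=load('w4')['image'];
def c(i,x,y): return cv2.resize(i[y:y+75,x:x+120],None,fx=6,fy=6,interpolation=cv2.INTER_CUBIC)[:,:400*2]
o=np.zeros((600,800,3),'uint8')
f=lambda n:cv2.resize(load(n)['image'][165:265,215:347],None,fx=3,fy=3,interpolation=cv2.INTER_CUBIC)
for k,n in enumerate(('w5','w6','w7','w8')): o[300*(k//2):300*(k//2)+300,400*(k%2):400*(k%2)+396]=f(n)
cv2.imwrite('pics/c7.png',cv2.convertScaleAbs(o[:,:,::-1],alpha=1.5))
E
```

```text
t 15.13 pos [ 0.5603 -0.0267  0.1231] yaw -13.3 tilt z [ 0.0013 -0.0003 -1.    ] F [1.2613 0.1994 6.7246] w 0.0314 gf 30.0
t 15.18 pos [ 0.5603 -0.0266  0.1231] yaw -13.3 tilt z [ 0.0014 -0.0002 -1.    ] F [1.7297 0.3765 6.346 ] w 0.0319 gf 30.0
```

View pics/c7.png

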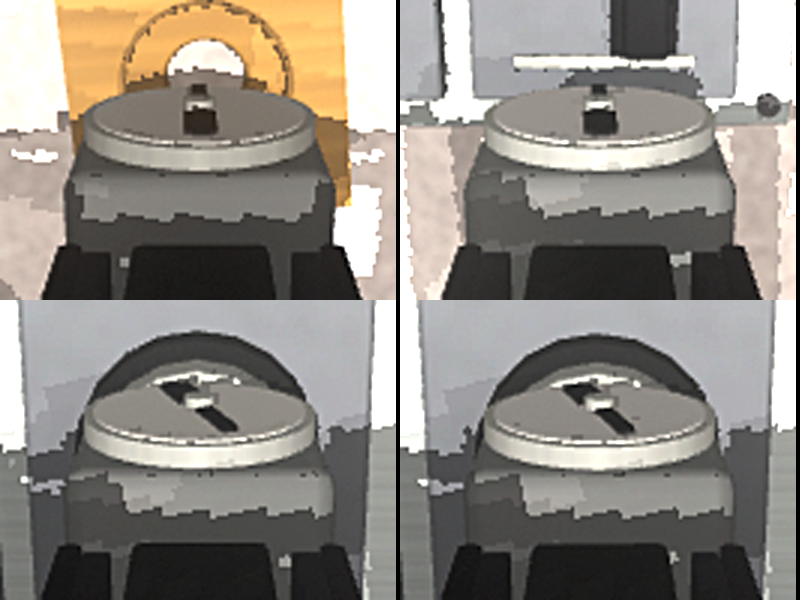

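The dial hand has swung about 2.5–3 rad on the right mount. Force just before the collar was about 5.5 N, and the slope on the collar is about 5 N/mm, so this mount looks sound. I'll bring it to 12 N.

Request:
{"fn": "drive_tool", "kwargs": {
  "moves": [
    {"hand":-1,"xyz":[0,0,0.6],"delta_rot":[0,0,0]},
    {"hand":-1,"xyz":[0,0,0.6],"delta_rot":[0,0,0]},
    {"hand":-1,"xyz":[0,0,0],"delta_rot":[0,0,0]},
    {"hand":-1,"xyz":[0,0,0],"delta_rot":[0,0,0]},
    {"hand":-1,"xyz":[0,0,0],"delta_rot":[0,0,0]}
  ]
}}

```text
t: 15.6
position: [0.5607, -0.0267, 0.1225]
ee_rot: [0.993, -0.116, 0.001, 0.0]
wrist_force: [1.0, 0.7, 10.0]
grip_width: 0.0315
gripper_force: 30.0
```

```bash
cat >> h.py <<'E'
def dial(f):
    s=load(f)['image'].astype(int).sum(2)
    # map crop(215..347,165..265): dial ellipse centre approx crop3 (200,108)->(281.7,201), hand dark pixels
    y,x=np.mgrid[165:265,215:347]; g=s[165:265,215:347]
    u=(x-281.9)/36.; v=(y-200.5)/13.
    m=(u*u+v*v<.8)&(g<130)
    return m,u,v
def rows(f):
    m,u,v=dial(f)
    for r in range(20,52): print(''.join('#' if k else '.' for k in m[r,25:110]))
E
python3 - <<'E'
from h import *
for _ in range(4): snap('wrist','w9');go()
for n in('w5','w9'): print(n);rows(n)
E
```

```text
t 15.65 pos [ 0.5607 -0.0267  0.1225] yaw -13.3 tilt z [ 0.0023 -0.0004 -1.    ] F [0.5049 0.5235 8.8736] w 0.0317 gf 30.0
t 15.7 pos [ 0.5607 -0.0267  0.1225] yaw -13.3 tilt z [ 0.0023 -0.0004 -1.    ] F [ 0.3304 -0.0486 10.2981] w 0.0315 gf 30.0
t 15.75 pos [ 0.5607 -0.0267  0.1225] yaw -13.3 tilt z [ 0.0023 -0.0004 -1.    ] F [0.2484 0.7861 9.7548] w 0.0317 gf 30.0
t 15.8 pos [ 0.5607 -0.0267  0.1225] yaw -13.3 tilt z [ 0.0022 -0.0004 -1.    ] F [0.6637 0.5751 9.198 ] w 0.0315 gf 30.0
w5
.....................................................................................
.....................................................................................
.....................................................................................
.....................................................................................
.....................................................................................
.....................................................................................
..............................#......................................................
..
[... 4202 characters left out ...]
............
...............................................#####.................................
.....................................................................................
.....................................................................................
.....................................................................................
.....................................................................................
.....................................................................................
.....................................................................................
.....................................................................................
```

The right mount is at 12.7 N and is sound, with the hand at 2.5–3 rad. Next is the middle mount.

Request:
{"fn": "drive_tool", "kwargs": {
  "moves": [
    {"hand":-1,"xyz":[0,0,-5],"delta_rot":[0,0,0]},
    {"hand":-1,"xyz":[0,0,-12],"delta_rot":[0,0,0]},
    {"hand":-1,"xyz":[0,0,-11],"delta_rot":[0,0,0]},
    {"hand":-1,"xyz":[0,-15,0],"delta_rot":[0,0,0]},
    {"hand":-1,"xyz":[0,-25,0],"delta_rot":[0,0,0]}
  ]
}}

```text
t: 16.22
position: [0.5685, 0.0109, 0.1497]
ee_rot: [0.993, -0.117, -0.0, 0.001]
wrist_force: [1.7, 0.9, -4.1]
grip_width: 0.0316
gripper_force: 30.0
```

Request:
{"fn": "drive_tool", "kwargs": {
  "moves": [
    {"hand":-1,"xyz":[0,-25,0],"delta_rot":[0,0,0]},
    {"hand":-1,"xyz":[0,-25,0],"delta_rot":[0,0,0]},
    {"hand":-1,"xyz":[0,-10,0],"delta_rot":[0,0,0]},
    {"hand":-1,"xyz":[0,0,0],"delta_rot":[0,0,0]},
    {"hand":-1,"xyz":[0,0,0],"delta_rot":[0,0,0]}
  ]
}}

```text
t: 16.63
position: [0.582, 0.0708, 0.1486]
ee_rot: [0.993, -0.115, -0.001, 0.0]
wrist_force: [-0.1, 1.0, -2.8]
grip_width: 0.0314
gripper_force: 30.0
```

```bash
python3 - <<'E'
from h import *
f=[]
for _ in range(3): snap('wrist','wx');f.append(env.state()['wrist_force'][2])
print(np.mean(f));go((.5837,.0703,.132),-13.3)
E
```

```text
-3.3766483430487995
t 16.78 pos [0.5822 0.0697 0.1488] yaw -13.35 tilt z [-0.0011 -0.0005 -1.    ] F [ 0.1771 -0.2582 -3.6145] w 0.0316 gf 30.0
tool shift mm [ 1.3 -0.9 16.8]
rotz -0.001
```

Request:
{"fn": "drive_tool", "kwargs": {
  "moves": [
    {"hand":-1,"xyz":[1,-0.9,7],"delta_rot":[0,0,0]},
    {"hand":-1,"xyz":[0,0,7],"delta_rot":[0,0,0]},
    {"hand":-1,"xyz":[0,0,3],"delta_rot":[0,0,0]},
    {"hand":-1,"xyz":[0,0,3],"delta_rot":[0,0,0]},
    {"hand":-1,"xyz":[0,0,0],"delta_rot":[0,0,0]}
  ]
}}

```text
t: 17.2
position: [0.584, 0.071, 0.1289]
ee_rot: [0.993, -0.116, 0.0, 0.0]
wrist_force: [-0.0, -1.6, 0.8]
grip_width: 0.0315
gripper_force: 30.0
```

Request:
{"fn": "drive_tool", "kwargs": {
  "moves": [
    {"hand":-1,"xyz":[0,0,1],"delta_rot":[0,0,0]},
    {"hand":-1,"xyz":[0,0,1],"delta_rot":[0,0,0]},
    {"hand":-1,"xyz":[0,0,0],"delta_rot":[0,0,0]},
    {"hand":-1,"xyz":[0,0,0],"delta_rot":[0,0,0]},
    {"hand":-1,"xyz":[0,0,0],"delta_rot":[0,0,0]}
  ]
}}

```text
t: 17.62
position: [0.5842, 0.0713, 0.1275]
ee_rot: [0.993, -0.116, 0.0, 0.0]
wrist_force: [-0.5, -0.9, 1.5]
grip_width: 0.0316
gripper_force: 30.0
```

```bash
cat >> h.py <<'E'
def fz(n=3):
    f=[]
    for _ in range(n): snap('wrist','wx');f.append(env.state()['wrist_force'])
    print('Fz press',np.mean(f,0)+[0,0,3.3],'z',env.state()['position'][2].round(4),'t',env.state()['t'])
E
python3 -c "
from h import *
fz()"
```

```text
Fz press [ 0.2159 -1.5358  5.5035] z 0.1274 t 17.7667
```

Request:
{"fn": "drive_tool", "kwargs": {
  "moves": [
    {"hand":-1,"xyz":[0,0,0.8],"delta_rot":[0,0,0]},
    {"hand":-1,"xyz":[0,0,0],"delta_rot":[0,0,0]},
    {"hand":-1,"xyz":[0,0,0],"delta_rot":[0,0,0]},
    {"hand":-1,"xyz":[0,0,0],"delta_rot":[0,0,0]},
    {"hand":-1,"xyz":[0,0,0],"delta_rot":[0,0,0]}
  ]
}}

```text
t: 18.18
position: [0.584, 0.0714, 0.1264]
ee_rot: [0.993, -0.116, 0.0, 0.0]
wrist_force: [0.4, -2.0, 2.5]
grip_width: 0.0314
gripper_force: 30.0
```

Request:
{"fn": "drive_tool", "kwargs": {
  "moves": [
    {"hand":-1,"xyz":[0,0,0.8],"delta_rot":[0,0,0]},
    {"hand":-1,"xyz":[0,0,0],"delta_rot":[0,0,0]},
    {"hand":-1,"xyz":[0,0,0],"delta_rot":[0,0,0]},
    {"hand":-1,"xyz":[0,0,0],"delta_rot":[0,0,0]},
    {"hand":-1,"xyz":[0,0,0],"delta_rot":[0,0,0]}
  ]
}}

```text
t: 18.6
position: [0.584, 0.0714, 0.1256]
ee_rot: [0.993, -0.116, 0.0, 0.0]
wrist_force: [0.4, -1.4, 3.8]
grip_width: 0.0315
gripper_force: 30.0
```

```bash
python3 -c "
from h import *
fz();rows('wx');go((.5837,.0703,.12))" | sed -n '1p;8,28p;34,40p'
```

```text
Fz press [-0.1485 -1.9619  6.2122] z 0.1256 t 18.75
.....................................................................................
....................##........................................##.....................
...................##..........########.........................###..................
.................##...........##########.........................####................
..............................###########............................##..............
...............................######................................................
.................................####................................................
..................................###................................................
....................................#................................................
.....................................................................................
.........................................######......................................
.........................................#######.....................................
................
[... 208 characters left out ...]
.................................
..............................................########...............................
................................................#######..............................
.................................................######..............................
.....................................................................................
.....................................................................................
.....................................................................................
t 18.75 pos [0.584  0.0714 0.1256] yaw -13.3 tilt z [ 0.0001 -0.     -1.    ] F [-0.7472 -1.8778  2.656 ] w 0.0317 gf 30.0
tool shift mm [0.  1.2 5.6]
```

Request:
{"fn": "drive_tool", "kwargs": {
  "moves": [
    {"hand":-1,"xyz":[0,0,0.8],"delta_rot":[0,0,0]},
    {"hand":-1,"xyz":[0,0,0],"delta_rot":[0,0,0]},
    {"hand":-1,"xyz":[0,0,0],"delta_rot":[0,0,0]},
    {"hand":-1,"xyz":[0,0,0],"delta_rot":[0,0,0]},
    {"hand":-1,"xyz":[0,0,0],"delta_rot":[0,0,0]}
  ]
}}

```text
t: 19.17
position: [0.5839, 0.0714, 0.1248]
ee_rot: [0.993, -0.116, 0.0, -0.0]
wrist_force: [0.7, -1.5, 3.5]
grip_width: 0.0313
gripper_force: 30.0
```

Request:
{"fn": "drive_tool", "kwargs": {
  "moves": [
    {"hand":-1,"xyz":[0,0,0.8],"delta_rot":[0,0,0]},
    {"hand":-1,"xyz":[0,0,0],"delta_rot":[0,0,0]},
    {"hand":-1,"xyz":[0,0,0],"delta_rot":[0,0,0]},
    {"hand":-1,"xyz":[0,0,0],"delta_rot":[0,0,0]},
    {"hand":-1,"xyz":[0,0,0],"delta_rot":[0,0,0]}
  ]
}}

```text
t: 19.58
position: [0.5841, 0.0714, 0.1242]
ee_rot: [0.993, -0.116, 0.0, -0.0]
wrist_force: [0.2, -1.9, 5.8]
grip_width: 0.0319
gripper_force: 30.0
```

```bash
python3 -c "
from h import *
fz()"
```

```text
Fz press [ 0.2254 -2.1413  8.0855] z 0.1242 t 19.7333
```

Request:
{"fn": "drive_tool", "kwargs": {
  "moves": [
    {"hand":-1,"xyz":[0,0,0.8],"delta_rot":[0,0,0]},
    {"hand":-1,"xyz":[0,0,0],"delta_rot":[0,0,0]},
    {"hand":-1,"xyz":[0,0,0.7],"delta_rot":[0,0,0]},
    {"hand":-1,"xyz":[0,0,0],"delta_rot":[0,0,0]},
    {"hand":-1,"xyz":[0,0,0],"delta_rot":[0,0,0]}
  ]
}}

```text
t: 20.15
position: [0.5846, 0.0713, 0.1234]
ee_rot: [0.993, -0.116, 0.001, -0.0]
wrist_force: [-0.5, -2.2, 8.6]
grip_width: 0.0315
gripper_force: 30.0
```

```bash
python3 -c "
from h import *
fz(4);rows('wx')" | sed -n '1p;8,28p;34,40p'
```

```text
Fz press [-0.1931 -2.7097 11.4438] z 0.1234 t 20.35
........................#............................................................
....................##.##..................................#.........................
.....................##..................#....................###....................
................######................#########................#####.................
..............######..................#########..................######..............
.............#........................##......#......................###.............
.....................................................................................
.....................................................................................
.....................................................................................
.....................................................................................
.....................................................................................
.......................................######........................................
........................................#####........................................
........................................####.........................................
.......................................#####.........................................
.......................................#####.........................................
.......................................#####.........................................
.......................................######........................................
.......................................#####.........................................
.....................................................................................
.....................................................................................
```

The middle mount is sound: about 11.5–12 N with the hand at about 3.1 rad. So the left mount should be the soft one, and I'll test it to confirm.

Request:
{"fn": "drive_tool", "kwargs": {
  "moves": [
    {"hand":-1,"xyz":[0,0,-5],"delta_rot":[0,0,0]},
    {"hand":-1,"xyz":[0,0,-12],"delta_rot":[0,0,0]},
    {"hand":-1,"xyz":[0,0,-11],"delta_rot":[0,0,0]},
    {"hand":-1,"xyz":[0,-14,0],"delta_rot":[0,0,0]},
    {"hand":-1,"xyz":[0,-25,0],"delta_rot":[0,0,0]}
  ]
}}

```text
t: 20.77
position: [0.5929, 0.1086, 0.151]
ee_rot: [0.993, -0.117, -0.0, 0.0]
wrist_force: [0.4, 0.5, -3.1]
grip_width: 0.0319
gripper_force: 30.0
```

Request:
{"fn": "drive_tool", "kwargs": {
  "moves": [
    {"hand":-1,"xyz":[0,-25,0],"delta_rot":[0,0,0]},
    {"hand":-1,"xyz":[0,-25,0],"delta_rot":[0,0,0]},
    {"hand":-1,"xyz":[0,-10,0],"delta_rot":[0,0,0]},
    {"hand":-1,"xyz":[0,0,0],"delta_rot":[0,0,0]},
    {"hand":-1,"xyz":[0,0,0],"delta_rot":[0,0,0]}
  ]
}}

```text
t: 21.18
position: [0.6059, 0.1686, 0.1496]
ee_rot: [0.993, -0.115, -0.001, 0.0]
wrist_force: [0.4, -0.4, -2.8]
grip_width: 0.0316
gripper_force: 30.0
```

```bash
python3 - <<'E'
from h import *
fz();go((.6067,.1676,.13),-13.3)
E
```

```text
Fz press [-0.471  -0.4774  0.6323] z 0.15 t 21.3333
t 21.33 pos [0.6063 0.167  0.15  ] yaw -13.35 tilt z [-0.0011 -0.0004 -1.    ] F [-0.6449 -0.7308 -2.4785] w 0.0316 gf 30.0
tool shift mm [ 0.3 -0.7 20. ]
rotz -0.001
```

Request:
{"fn": "drive_tool", "kwargs": {
  "moves": [
    {"hand":-1,"xyz":[0,0,7],"delta_rot":[0,0,0]},
    {"hand":-1,"xyz":[0,0,7],"delta_rot":[0,0,0]},
    {"hand":-1,"xyz":[0,0,4],"delta_rot":[0,0,0]},
    {"hand":-1,"xyz":[0,0,3],"delta_rot":[0,0,0]},
    {"hand":-1,"xyz":[0,0,0],"delta_rot":[0,0,0]}
  ]
}}

```text
t: 21.75
position: [0.6065, 0.1674, 0.1287]
ee_rot: [0.993, -0.116, -0.0, 0.0]
wrist_force: [0.8, 0.1, -0.7]
grip_width: 0.0315
gripper_force: 30.0
```

Request:
{"fn": "drive_tool", "kwargs": {
  "moves": [
    {"hand":-1,"xyz":[0,0,1],"delta_rot":[0,0,0]},
    {"hand":-1,"xyz":[0,0,0],"delta_rot":[0,0,0]},
    {"hand":-1,"xyz":[0,0,0],"delta_rot":[0,0,0]},
    {"hand":-1,"xyz":[0,0,0],"delta_rot":[0,0,0]},
    {"hand":-1,"xyz":[0,0,0],"delta_rot":[0,0,0]}
  ]
}}

```text
t: 22.17
position: [0.6069, 0.1677, 0.1287]
ee_rot: [0.993, -0.116, 0.0, 0.0]
wrist_force: [-0.1, -1.2, -0.1]
grip_width: 0.0315
gripper_force: 30.0
```

```bash
python3 - <<'E'
from h import *
fz()
E
```

```text
Fz press [ 0.0167 -1.8004  2.4447] z 0.1286 t 22.3167
```

Request:
{"fn": "drive_tool", "kwargs": {
  "moves": [
    {"hand":-1,"xyz":[0,0,1],"delta_rot":[0,0,0]},
    {"hand":-1,"xyz":[0,0,0],"delta_rot":[0,0,0]},
    {"hand":-1,"xyz":[0,0,0],"delta_rot":[0,0,0]},
    {"hand":-1,"xyz":[0,0,0],"delta_rot":[0,0,0]},
    {"hand":-1,"xyz":[0,0,0],"delta_rot":[0,0,0]}
  ]
}}

```text
t: 22.73
position: [0.6067, 0.1677, 0.1275]
ee_rot: [0.993, -0.116, 0.0, 0.0]
wrist_force: [0.2, -2.7, 0.2]
grip_width: 0.0314
gripper_force: 30.0
```

Request:
{"fn": "drive_tool", "kwargs": {
  "moves": [
    {"hand":-1,"xyz":[0,0,1],"delta_rot":[0,0,0]},
    {"hand":-1,"xyz":[0,0,0],"delta_rot":[0,0,0]},
    {"hand":-1,"xyz":[0,0,0],"delta_rot":[0,0,0]},
    {"hand":-1,"xyz":[0,0,0],"delta_rot":[0,0,0]},
    {"hand":-1,"xyz":[0,0,0],"delta_rot":[0,0,0]}
  ]
}}

```text
t: 23.15
position: [0.6069, 0.1677, 0.1267]
ee_rot: [0.993, -0.116, 0.0, -0.0]
wrist_force: [-0.3, -2.4, 1.8]
grip_width: 0.0315
gripper_force: 30.0
```

```bash
python3 - <<'E'
from h import *
fz()
E
```

```text
Fz press [ 0.3171 -1.7401  4.9404] z 0.1266 t 23.3
```

Request:
{"fn": "drive_tool", "kwargs": {
  "moves": [
    {"hand":-1,"xyz":[0,0,0.8],"delta_rot":[0,0,0]},
    {"hand":-1,"xyz":[0,0,0],"delta_rot":[0,0,0]},
    {"hand":-1,"xyz":[0,0,0],"delta_rot":[0,0,0]},
    {"hand":-1,"xyz":[0,0,0],"delta_rot":[0,0,0]},
    {"hand":-1,"xyz":[0,0,0],"delta_rot":[0,0,0]}
  ]
}}

```text
t: 23.72
position: [0.607, 0.1677, 0.126]
ee_rot: [0.993, -0.116, 0.0, -0.0]
wrist_force: [-0.2, -2.2, 5.5]
grip_width: 0.0314
gripper_force: 30.0
```

Request:
{"fn": "drive_tool", "kwargs": {
  "moves": [
    {"hand":-1,"xyz":[0,0,0.8],"delta_rot":[0,0,0]},
    {"hand":-1,"xyz":[0,0,0],"delta_rot":[0,0,0]},
    {"hand":-1,"xyz":[0,0,0],"delta_rot":[0,0,0]},
    {"hand":-1,"xyz":[0,0,0],"delta_rot":[0,0,0]},
    {"hand":-1,"xyz":[0,0,0],"delta_rot":[0,0,0]}
  ]
}}

```text
t: 24.13
position: [0.6071, 0.1678, 0.1255]
ee_rot: [0.993, -0.116, 0.001, -0.0]
wrist_force: [0.2, -2.8, 6.3]
grip_width: 0.0316
gripper_force: 30.0
```

```bash
python3 - <<'E'
from h import *
fz()
E
```

```text
Fz press [ 0.281  -3.0229  9.567 ] z 0.1255 t 24.2833
```

Request:
{"fn": "drive_tool", "kwargs": {
  "moves": [
    {"hand":-1,"xyz":[0,0,0.6],"delta_rot":[0,0,0]},
    {"hand":-1,"xyz":[0,0,0.4],"delta_rot":[0,0,0]},
    {"hand":-1,"xyz":[0,0,0],"delta_rot":[0,0,0]},
    {"hand":-1,"xyz":[0,0,0],"delta_rot":[0,0,0]},
    {"hand":-1,"xyz":[0,0,0],"delta_rot":[0,0,0]}
  ]
}}

```text
t: 24.7
position: [0.6074, 0.1677, 0.1251]
ee_rot: [0.993, -0.116, 0.001, -0.0]
wrist_force: [-0.7, -2.7, 7.8]
grip_width: 0.0311
gripper_force: 30.0
```

```bash
python3 -c "
from h import *
fz(4);go();rows('wx')" | sed -n '1,2p;8,28p;34,40p'
```

```text
Fz press [-0.742  -2.8188 12.1114] z 0.1251 t 24.9
t 24.9 pos [0.6073 0.1678 0.1251] yaw -13.3 tilt z [ 0.0016  0.0001 -1.    ] F [-0.6892 -3.1733  8.4053] w 0.0316 gf 30.0
.............................##....................#####.............................
........................####..........................#######........................
....................######..............................########.....................
..................######.................................##########..................
................######.....................................##########................
..............#######.........................................#########..............
.............###...............................................###.#.###.............
........................................................###########.....#............
................................................##.################..................
...............................................##############........................
...............................###..#..........########............
[... 264 characters left out ...]
............
...............####################..................................................
...............##############........................................................
.................#..###..............................................................
.....................................................................................
.....................................................................................
.....................................................................................
.....................................................................................
.....................................................................................
```

The left mount is the soft one: the hand is at only about 1 rad at 12 N, against 2.6–3.1 for the others. Next I'll raise the tester, go to the right of the left unit's slide, and push it with the side of the foot.

Request:
{"fn": "drive_tool", "kwargs": {
  "moves": [
    {"hand":-1,"xyz":[0,0,-5],"delta_rot":[0,0,0]},
    {"hand":-1,"xyz":[0,0,-12],"delta_rot":[0,0,0]},
    {"hand":-1,"xyz":[0,0,-11],"delta_rot":[0,0,0]},
    {"hand":-1,"xyz":[-14,11,0],"delta_rot":[0,0,0]},
    {"hand":-1,"xyz":[-20,15,0],"delta_rot":[0,0,0]}
  ]
}}

```text
t: 25.32
position: [0.5688, 0.151, 0.1531]
ee_rot: [0.993, -0.116, 0.001, -0.001]
wrist_force: [-0.4, -0.3, -3.3]
grip_width: 0.0315
gripper_force: 30.0
```

Request:
{"fn": "drive_tool", "kwargs": {
  "moves": [
    {"hand":-1,"xyz":[-20,15,0],"delta_rot":[0,0,0]},
    {"hand":-1,"xyz":[-10,10,0],"delta_rot":[0,0,0]},
    {"hand":-1,"xyz":[0,0,0],"delta_rot":[0,0,0]},
    {"hand":-1,"xyz":[0,0,0],"delta_rot":[0,0,0]},
    {"hand":-1,"xyz":[0,0,0],"delta_rot":[0,0,0]}
  ]
}}

```text
t: 25.73
position: [0.5332, 0.1333, 0.1523]
ee_rot: [0.993, -0.116, 0.0, -0.0]
wrist_force: [-0.5, 0.3, -4.1]
grip_width: 0.0316
gripper_force: 30.0
```

```bash
python3 - <<'E'
from h import *
fz();y=np.radians(-13.3);c,s=np.cos(y),np.sin(y)
T=np.array([.6067,.1676])+np.array([[c,-s],[s,c]])@[-.064,-.051];print(T)
go((*T,.117),-13.3)
E
```

```text
Fz press [ 0.0743  0.0378 -0.6857] z 0.152 t 25.8833
[0.5327 0.1327]
t 25.88 pos [0.5333 0.1332 0.152 ] yaw -13.29 tilt z [ 0.0004  0.0003 -1.    ] F [ 0.4193  0.1357 -3.4099] w 0.0316 gf 30.0
tool shift mm [-0.5  0.7 35. ]
rotz 0.0
```

Request:
{"fn": "drive_tool", "kwargs": {
  "moves": [
    {"hand":-1,"xyz":[-0.5,0.7,10],"delta_rot":[0,0,0]},
    {"hand":-1,"xyz":[0,0,10],"delta_rot":[0,0,0]},
    {"hand":-1,"xyz":[0,0,7],"delta_rot":[0,0,0]},
    {"hand":-1,"xyz":[0,0,3],"delta_rot":[0,0,0]},
    {"hand":-1,"xyz":[0,0,0],"delta_rot":[0,0,0]}
  ]
}}

```text
t: 26.3
position: [0.5308, 0.1322, 0.1198]
ee_rot: [0.993, -0.116, -0.002, 0.0]
wrist_force: [0.0, -0.2, -2.4]
grip_width: 0.0318
gripper_force: 30.0
```

Request:
{"fn": "drive_tool", "kwargs": {
  "moves": [
    {"hand":-1,"xyz":[0,0,2],"delta_rot":[0,0,0]},
    {"hand":-1,"xyz":[0,0,2],"delta_rot":[0,0,0]},
    {"hand":-1,"xyz":[0,0,0],"delta_rot":[0,0,0]},
    {"hand":-1,"xyz":[0,0,0],"delta_rot":[0,0,0]},
    {"hand":-1,"xyz":[0,0,0],"delta_rot":[0,0,0]}
  ]
}}

```text
t: 26.72
position: [0.5323, 0.1323, 0.1182]
ee_rot: [0.993, -0.116, 0.0, -0.0]
wrist_force: [0.2, -0.8, -3.9]
grip_width: 0.0315
gripper_force: 30.0
```

```bash
python3 - <<'E'
from h import *
fz(2)
go((.5327,.1327,.117),-13.3)
E
```

```text
Fz press [ 0.7592  0.6463 -0.4469] z 0.1181 t 26.8167
t 26.82 pos [0.5322 0.1323 0.1181] yaw -13.31 tilt z [ 0.0005  0.0001 -1.    ] F [ 0.8784  0.7699 -3.8494] w 0.0315 gf 30.0
tool shift mm [ 0.4 -0.5  1.1]
rotz -0.0
```

Request:
{"fn": "drive_tool", "kwargs": {
  "moves": [
    {"hand":-1,"xyz":[0,-3,0],"delta_rot":[0,0,0]},
    {"hand":-1,"xyz":[0,-3,0],"delta_rot":[0,0,0]},
    {"hand":-1,"xyz":[0,-3,0],"delta_rot":[0,0,0]},
    {"hand":-1,"xyz":[0,-4,0],"delta_rot":[0,0,0]},
    {"hand":-1,"xyz":[0,-4,0],"delta_rot":[0,0,0]}
  ]
}}

```text
t: 27.23
position: [0.536, 0.1489, 0.1179]
ee_rot: [0.993, -0.116, 0.0, 0.0]
wrist_force: [-0.8, -2.3, -1.7]
grip_width: 0.0313
gripper_force: 30.0
```

Request:
{"fn": "drive_tool", "kwargs": {
  "moves": [
    {"hand":-1,"xyz":[0,-4,0],"delta_rot":[0,0,0]},
    {"hand":-1,"xyz":[0,-4,0],"delta_rot":[0,0,0]},
    {"hand":-1,"xyz":[0,-4,0],"delta_rot":[0,0,0]},
    {"hand":-1,"xyz":[0,-3,0],"delta_rot":[0,0,0]},
    {"hand":-1,"xyz":[0,0,0],"delta_rot":[0,0,0]}
  ]
}}

```text
t: 27.65
position: [0.5395, 0.1642, 0.1178]
ee_rot: [0.993, -0.116, 0.0, -0.0]
wrist_force: [0.0, -0.2, -3.6]
grip_width: 0.0316
gripper_force: 30.0
```

```bash
python3 - <<'E'
from h import *
fz(2)
y=np.radians(-13.3);c,s=np.cos(y),np.sin(y)
T=np.array([.6067,.1676])+np.array([[c,-s],[s,c]])@[-.064,-.016]
go((*T,.118),-13.3)
E
```

```text
Fz press [-0.1717 -0.0607  0.1812] z 0.1177 t 27.75
t 27.75 pos [0.5394 0.164  0.1177] yaw -13.29 tilt z [-0.      0.0007 -1.    ] F [ 0.6506  0.0517 -2.7966] w 0.0312 gf 30.0
tool shift mm [ 0.7 -3.  -0.3]
rotz 0.0
```

Request:
{"fn": "drive_tool", "kwargs": {
  "moves": [
    {"hand":-1,"xyz":[0,-1,0],"delta_rot":[0,0,0]},
    {"hand":-1,"xyz":[0,-1,0],"delta_rot":[0,0,0]},
    {"hand":-1,"xyz":[0,-1,0],"delta_rot":[0,0,0]},
    {"hand":-1,"xyz":[0,-1,0],"delta_rot":[0,0,0]},
    {"hand":-1,"xyz":[0,0,0],"delta_rot":[0,0,0]}
  ]
}}

```text
t: 28.17
position: [0.5402, 0.1673, 0.1177]
ee_rot: [0.993, -0.116, -0.0, 0.0]
wrist_force: [-1.0, -1.9, -3.2]
grip_width: 0.0317
gripper_force: 30.0
```

```bash
python3 - <<'E'
from h import *
fz(2)
y=np.radians(-13.3);c,s=np.cos(y),np.sin(y)
T=np.array([.6067,.1676])+np.array([[c,-s],[s,c]])@[-.064,-.016]
go((*T,.118),-13.3)
w=snap('wrist','w20')
E
```

```text
Fz press [-0.4218 -1.699  -0.3522] z 0.1177 t 28.2667
t 28.27 pos [0.5402 0.1673 0.1177] yaw -13.31 tilt z [-0.0003 -0.     -1.    ] F [-0.2424 -1.0641 -4.3545] w 0.0313 gf 30.0
tool shift mm [ 0.6  0.4 -0.3]
rotz -0.0
```

Request:
{"fn": "drive_tool", "kwargs": {
  "moves": [
    {"hand":-1,"xyz":[0,-1,0],"delta_rot":[0,0,0]},
    {"hand":-1,"xyz":[0,0,0],"delta_rot":[0,0,0]},
    {"hand":-1,"xyz":[0,-0.5,0],"delta_rot":[0,0,0]},
    {"hand":-1,"xyz":[0,0,0],"delta_rot":[0,0,0]},
    {"hand":-1,"xyz":[0,0,0],"delta_rot":[0,0,0]}
  ]
}}

```text
t: 28.73
position: [0.5406, 0.1683, 0.1178]
ee_rot: [0.993, -0.116, -0.0, 0.0]
wrist_force: [-1.4, -5.1, -2.5]
grip_width: 0.0314
gripper_force: 30.0
```

Request:
{"fn": "drive_tool", "kwargs": {
  "moves": [
    {"hand":-1,"xyz":[0,-1,0],"delta_rot":[0,0,0]},
    {"hand":-1,"xyz":[0,0,0],"delta_rot":[0,0,0]},
    {"hand":-1,"xyz":[0,0,0],"delta_rot":[0,0,0]},
    {"hand":-1,"xyz":[0,0,0],"delta_rot":[0,0,0]},
    {"hand":-1,"xyz":[0,0,0],"delta_rot":[0,0,0]}
  ]
}}

```text
t: 29.15
position: [0.5409, 0.169, 0.118]
ee_rot: [0.993, -0.116, -0.0, 0.001]
wrist_force: [-1.6, -6.2, -1.6]
grip_width: 0.0315
gripper_force: 30.0
```

```bash
python3 - <<'E'
from h import *
fz(2)
go()
E
```

```text
Fz press [-2.6976 -6.1455  2.3725] z 0.118 t 29.25
t 29.25 pos [0.5409 0.169  0.118 ] yaw -13.3 tilt z [-0.0003 -0.0014 -1.    ] F [-2.2922 -6.2549 -0.5665] w 0.0317 gf 30.0
```

The slide is at its stop, with the push rising to 6.7 N. I'll back off, lift and return to the holder.

Request:
{"fn": "drive_tool", "kwargs": {
  "moves": [
    {"hand":-1,"xyz":[0,4,0],"delta_rot":[0,0,0]},
    {"hand":-1,"xyz":[0,5,0],"delta_rot":[0,0,0]},
    {"hand":-1,"xyz":[0,0,-20],"delta_rot":[0,0,0]},
    {"hand":-1,"xyz":[0,0,-30],"delta_rot":[0,0,0]},
    {"hand":-1,"xyz":[0,0,-30],"delta_rot":[0,0,0]}
  ]
}}

```text
t: 29.67
position: [0.5378, 0.1612, 0.1975]
ee_rot: [0.993, -0.116, -0.001, -0.0]
wrist_force: [0.8, 0.6, -3.4]
grip_width: 0.0318
gripper_force: 30.0
```

Request:
{"fn": "drive_tool", "kwargs": {
  "moves": [
    {"hand":-1,"xyz":[2,20,0],"delta_rot":[0,0,0]},
    {"hand":-1,"xyz":[3,28,0],"delta_rot":[0,0,0]},
    {"hand":-1,"xyz":[3,28,0],"delta_rot":[0,0,0]},
    {"hand":-1,"xyz":[3,28,0],"delta_rot":[0,0,0]},
    {"hand":-1,"xyz":[3,28,0],"delta_rot":[0,0,0]}
  ]
}}

```text
t: 30.08
position: [0.522, 0.0287, 0.1981]
ee_rot: [0.993, -0.116, 0.001, -0.001]
wrist_force: [0.0, -1.4, -3.6]
grip_width: 0.0315
gripper_force: 30.0
```

Request:
{"fn": "drive_tool", "kwargs": {
  "moves": [
    {"hand":-1,"xyz":[3,28,0],"delta_rot":[0,0,0]},
    {"hand":-1,"xyz":[3,28,0],"delta_rot":[0,0,0]},
    {"hand":-1,"xyz":[3,28,0],"delta_rot":[0,0,0]},
    {"hand":-1,"xyz":[3,28,0],"delta_rot":[0,0,0]},
    {"hand":-1,"xyz":[3,28,0],"delta_rot":[0,0,0]}
  ]
}}

```text
t: 30.5
position: [0.5045, -0.1113, 0.1981]
ee_rot: [0.993, -0.116, 0.001, -0.001]
wrist_force: [0.2, 0.4, -2.2]
grip_width: 0.0313
gripper_force: 30.0
```

Request:
{"fn": "drive_tool", "kwargs": {
  "moves": [
    {"hand":-1,"xyz":[3,28,0],"delta_rot":[0,0,0]},
    {"hand":-1,"xyz":[3,28,0],"delta_rot":[0,0,0]},
    {"hand":-1,"xyz":[3,28,0],"delta_rot":[0,0,0]},
    {"hand":-1,"xyz":[3,28,0],"delta_rot":[0,0,0]},
    {"hand":-1,"xyz":[3,28,0],"delta_rot":[0,0,0]}
  ]
}}

```text
t: 30.92
position: [0.4869, -0.2512, 0.198]
ee_rot: [0.993, -0.116, 0.001, -0.0]
wrist_force: [0.5, -0.1, -3.2]
grip_width: 0.0313
gripper_force: 30.0
```

Request:
{"fn": "drive_tool", "kwargs": {
  "moves": [
    {"hand":-1,"xyz":[0,0,0],"delta_rot":[0,0,-0.082]},
    {"hand":-1,"xyz":[0,0,0],"delta_rot":[0,0,-0.082]},
    {"hand":-1,"xyz":[0,0,0],"delta_rot":[0,0,-0.082]},
    {"hand":-1,"xyz":[0,0,0],"delta_rot":[0,0,-0.082]},
    {"hand":-1,"xyz":[0,0,0],"delta_rot":[0,0,-0.083]}
  ]
}}

```text
t: 31.33
position: [0.4872, -0.25, 0.1979]
ee_rot: [0.996, 0.091, 0.001, -0.0]
wrist_force: [0.7, -0.3, -3.9]
grip_width: 0.0315
gripper_force: 30.0
```

Request:
{"fn": "drive_tool", "kwargs": {
  "moves": [
    {"hand":-1,"xyz":[0,0,0],"delta_rot":[0,0,0]},
    {"hand":-1,"xyz":[0,0,0],"delta_rot":[0,0,0]},
    {"hand":-1,"xyz":[0,0,0],"delta_rot":[0,0,0]},
    {"hand":-1,"xyz":[0,0,0],"delta_rot":[0,0,0]},
    {"hand":-1,"xyz":[0,0,0],"delta_rot":[0,0,0]}
  ]
}}

```text
t: 31.75
position: [0.4869, -0.25, 0.1978]
ee_rot: [0.996, 0.089, 0.0, -0.0]
wrist_force: [0.1, 0.3, -4.1]
grip_width: 0.0314
gripper_force: 30.0
```

```bash
python3 - <<'E'
from h import *
go((.4828,-.2782,.12),10.25)
S=snap('side','s9');T=snap('top','t9');w=snap('wrist','w21')
# knobs: dark pixels in predicted boxes, before/after in side & top
y=np.radians(-13.3);c,s=np.cos(y),np.sin(y);M=np.array([[c,-s],[s,c]])
for n,P in(('R',(.5607,-.027)),('M',(.5837,.0703)),('L',(.6067,.1676))):
  for nm in('top0','t9'):
    q=load(nm);k=[]
    for d in np.arange(-.035,.036,.002):
        X=np.r_[np.array(P)+M@[-.062,d],.046];u,v=proj(q,X).round().astype(int);k.append('#' if q['image'][v,u].sum()<200 else '.')
    print(n,nm,''.join(k))
# dial/housing shift in hand: compare w5 & w21 crops
a=cv2.cvtColor(load('w5')['image'],6)[195:300,230:335];b=cv2.cvtColor(w['image'],6)
r=cv2.matchTemplate(b,a,cv2.TM_CCOEFF_NORMED);print(cv2.minMaxLoc(r))
E
```

```text
t 31.75 pos [ 0.4869 -0.25    0.1978] yaw 10.19 tilt z [ 0.0002  0.0001 -1.    ] F [ 0.1179  0.3208 -4.0562] w 0.0314 gf 30.0
tool shift mm [-9.  27.1 77.8]
rotz -0.001
R top0 .......###########..................
R t9 .......##########...................
M top0 ......############..................
M t9 ......##########....................
L top0 ......###########...................
L t9 ...................##########.......
(-0.5249972343444824, 0.8895596861839294, (408, 65), (231, 195))
```

Only the left slide moved, by 26 mm. The tester still sits the same way in the hand. Now I'll lower it into the holder.

Request:
{"fn": "drive_tool", "kwargs": {
  "moves": [
    {"hand":-1,"xyz":[-4.5,13.5,0],"delta_rot":[0,0,0]},
    {"hand":-1,"xyz":[-4.5,13.6,0],"delta_rot":[0,0,0]},
    {"hand":-1,"xyz":[0,0,15],"delta_rot":[0,0,0]},
    {"hand":-1,"xyz":[0,0,25],"delta_rot":[0,0,0]},
    {"hand":-1,"xyz":[0,0,20],"delta_rot":[0,0,0]}
  ]
}}

```text
t: 32.32
position: [0.4827, -0.2802, 0.1374]
ee_rot: [0.996, 0.089, 0.0, 0.001]
wrist_force: [-0.8, -0.3, -4.0]
grip_width: 0.0318
gripper_force: 30.0
```

Request:
{"fn": "drive_tool", "kwargs": {
  "moves": [
    {"hand":-1,"xyz":[0,0,0],"delta_rot":[0,0,0]},
    {"hand":-1,"xyz":[0,0,0],"delta_rot":[0,0,0]},
    {"hand":-1,"xyz":[0,0,0],"delta_rot":[0,0,0]},
    {"hand":-1,"xyz":[0,0,0],"delta_rot":[0,0,0]},
    {"hand":-1,"xyz":[0,0,0],"delta_rot":[0,0,0]}
  ]
}}

```text
t: 32.73
position: [0.4838, -0.2793, 0.1397]
ee_rot: [0.996, 0.089, 0.001, 0.001]
wrist_force: [-0.7, 0.6, -3.7]
grip_width: 0.0317
gripper_force: 30.0
```

```bash
python3 - <<'E'
from h import *
fz(2);go((.4828,-.2785,.096),10.25)
E
```

```text
Fz press [ 0.0894 -0.8111  0.0303] z 0.1391 t 32.8333
t 32.83 pos [ 0.4835 -0.2788  0.1391] yaw 10.25 tilt z [ 0.0017 -0.0014 -1.    ] F [-0.0037 -0.7875 -3.8287] w 0.0318 gf 30.0
tool shift mm [-0.6 -0.5 43.1]
rotz 0.0
```

Request:
{"fn": "drive_tool", "kwargs": {
  "moves": [
    {"hand":-1,"xyz":[-0.5,-0.3,12],"delta_rot":[0,0,0]},
    {"hand":-1,"xyz":[0,0,12],"delta_rot":[0,0,0]},
    {"hand":-1,"xyz":[0,0,10],"delta_rot":[0,0,0]},
    {"hand":-1,"xyz":[0,0,5],"delta_rot":[0,0,0]},
    {"hand":-1,"xyz":[0,0,0],"delta_rot":[0,0,0]}
  ]
}}

```text
t: 33.25
position: [0.481, -0.2773, 0.0965]
ee_rot: [0.996, 0.089, -0.001, -0.001]
wrist_force: [-1.2, 1.2, -3.4]
grip_width: 0.0316
gripper_force: 30.0
```

Request:
{"fn": "drive_tool", "kwargs": {
  "moves": [
    {"hand":-1,"xyz":[0,0,1],"delta_rot":[0,0,0]},
    {"hand":-1,"xyz":[0,0,1],"delta_rot":[0,0,0]},
    {"hand":-1,"xyz":[0,0,0],"delta_rot":[0,0,0]},
    {"hand":-1,"xyz":[0,0,0],"delta_rot":[0,0,0]},
    {"hand":-1,"xyz":[0,0,0],"delta_rot":[0,0,0]}
  ]
}}

```text
t: 33.67
position: [0.4824, -0.2783, 0.0972]
ee_rot: [0.996, 0.089, 0.0, 0.0]
wrist_force: [0.6, -0.4, -2.4]
grip_width: 0.0314
gripper_force: 30.0
```

```bash
python3 - <<'E'
from h import *
fz(2);go((.4828,-.2785,.0952),10.25)
E
```

```text
Fz press [-0.4741  0.401  -0.3751] z 0.0971 t 33.7667
t 33.77 pos [ 0.4824 -0.2782  0.0971] yaw 10.24 tilt z [ 0.0004 -0.0003 -1.    ] F [-0.3445  0.4627 -3.9639] w 0.0314 gf 30.0
tool shift mm [0.4 0.3 1.9]
rotz -0.0
```

Request:
{"fn": "drive_tool", "kwargs": {
  "moves": [
    {"hand":-1,"xyz":[0,0,1],"delta_rot":[0,0,0]},
    {"hand":-1,"xyz":[0,0,0],"delta_rot":[0,0,0]},
    {"hand":-1,"xyz":[0,0,0.8],"delta_rot":[0,0,0]},
    {"hand":-1,"xyz":[0,0,0],"delta_rot":[0,0,0]},
    {"hand":-1,"xyz":[0,0,0],"delta_rot":[0,0,0]}
  ]
}}

```text
t: 34.18
position: [0.4825, -0.2783, 0.0955]
ee_rot: [0.996, 0.089, 0.0, 0.0]
wrist_force: [-0.5, -0.4, 0.4]
grip_width: 0.0317
gripper_force: 30.0
```

```bash
python3 - <<'E'
from h import *
fz(3);go((.4828,-.2785,.0952),10.25)
E
```

```text
Fz press [-0.3375  0.2296  4.0382] z 0.0955 t 34.3333
t 34.33 pos [ 0.4825 -0.2783  0.0955] yaw 10.24 tilt z [ 0.0005 -0.0004 -1.    ] F [0.063  0.4527 1.0185] w 0.0317 gf 30.0
tool shift mm [0.3 0.2 0.3]
rotz -0.0
```

The tester is seated. I'll release and withdraw upward.

Request:
{"fn": "drive_tool", "kwargs": {
  "moves": [
    {"hand":1,"xyz":[0,0,0],"delta_rot":[0,0,0]},
    {"hand":1,"xyz":[0,0,0],"delta_rot":[0,0,0]},
    {"hand":1,"xyz":[0,0,0],"delta_rot":[0,0,0]},
    {"hand":1,"xyz":[0,0,0],"delta_rot":[0,0,0]},
    {"hand":1,"xyz":[0,0,0],"delta_rot":[0,0,0]}
  ]
}}

```text
t: 34.75
position: [0.4823, -0.2782, 0.0951]
ee_rot: [0.996, 0.089, 0.0, 0.0]
wrist_force: [0.4, 0.3, -1.1]
grip_width: 0.0571
gripper_force: 0.0
```

Request:
{"fn": "drive_tool", "kwargs": {
  "moves": [
    {"hand":1,"xyz":[0,0,0],"delta_rot":[0,0,0]},
    {"hand":1,"xyz":[0,0,0],"delta_rot":[0,0,0]},
    {"hand":1,"xyz":[0,0,-3],"delta_rot":[0,0,0]},
    {"hand":1,"xyz":[0,0,-10],"delta_rot":[0,0,0]},
    {"hand":1,"xyz":[0,0,-20],"delta_rot":[0,0,0]}
  ]
}}

```text
t: 35.17
position: [0.4807, -0.277, 0.1265]
ee_rot: [0.996, 0.089, -0.002, -0.002]
wrist_force: [-0.3, 0.4, 0.5]
grip_width: 0.085
gripper_force: 0.0
```

Request:
{"fn": "drive_tool", "kwargs": {
  "moves": [
    {"hand":1,"xyz":[0,0,-25],"delta_rot":[0,0,0]},
    {"hand":1,"xyz":[0,0,-30],"delta_rot":[0,0,0]},
    {"hand":1,"xyz":[0,0,-30],"delta_rot":[0,0,0]},
    {"hand":1,"xyz":[0,0,-25],"delta_rot":[0,0,0]},
    {"hand":1,"xyz":[0,0,0],"delta_rot":[0,0,0]}
  ]
}}

```text
t: 35.58
position: [0.485, -0.2802, 0.246]
ee_rot: [0.996, 0.089, 0.004, 0.004]
wrist_force: [0.2, -0.4, 0.9]
grip_width: 0.0868
gripper_force: 0.0
```

Request:
{"fn": "drive_tool", "kwargs": {
  "moves": [
    {"hand":1,"xyz":[-25,12,0],"delta_rot":[0,0,0]},
    {"hand":1,"xyz":[-25,12,0],"delta_rot":[0,0,0]},
    {"hand":1,"xyz":[-25,12,0],"delta_rot":[0,0,0]},
    {"hand":1,"xyz":[0,0,0],"delta_rot":[0,0,0]},
    {"hand":1,"xyz":[0,0,0],"delta_rot":[0,0,0]}
  ]
}}

```text
t: 36.0
position: [0.414, -0.3275, 0.2384]
ee_rot: [0.996, 0.088, 0.0, 0.0]
wrist_force: [0.8, 0.6, 0.0]
grip_width: 0.0867
gripper_force: 0.0
```

```bash
python3 - <<'E'
from h import *
go()
S=snap('side','s10');T=snap('top','t10')
# change vs start in table regions
for n,m in(('side0','s10'),('top0','t10')):
    d=np.abs(cv2.GaussianBlur(load(n)['image'],(3,3),0).astype(int)-cv2.GaussianBlur(load(m)['image'],(3,3),0)).max(2)>30
    k,l,st,ce=cv2.connectedComponentsWithStats(d.astype('uint8'))
    print(n,[tuple(x) for x in st[1:] if x[4]>6])
# tester match in side view
a=load('side0')['image'][156:190,225:250];r=cv2.matchTemplate(S['image'],a,cv2.TM_CCOEFF_NORMED);print(cv2.minMaxLoc(r))
E
```

```text
t 36.0 pos [ 0.414  -0.3275  0.2384] yaw 10.1 tilt z [ 0.0004 -0.0002 -1.    ] F [0.8252 0.6437 0.0336] w 0.0867 gf 0.0
side0 [(np.int32(220), np.int32(0), np.int32(36), np.int32(62), np.int32(1190)), (np.int32(245), np.int32(0), np.int32(7), np.int32(2), np.int32(10)), (np.int32(274), np.int32(0), np.int32(68), np.int32(32), np.int32(1112)), (np.int32(343), np.int32(0), np.int32(55), np.int32(61), np.int32(2516)), (np.int32(397), np.int32(0), np.int32(72), np.int32(100), np.int32(4501)), (np.int32(255), np.int32(32), np.int32(24), np.int32(39), np.int32(489)), (np.int32(230), np.int32(46), np.int32(5), np.int32(10), np.int32(34)), (np.int32(234), np.int32(67), np.int32(10), np.int32(6), np.int32(39)), (np.int32(383), np.int32(66), np.int32(6), np.int32(9), np.int32(16)), (np.int32(382), np.int32(73), np.int32(7), np.int32(12), np.int32(40)), (np.int32(276), np.int32(77), np.int32(4), np.int32(2), np.int32(7)), (np.int32(246), np.int32(83), np.int32(6), np.int32(6), np.int32(20)), (np.int32(382), np.int32(89), np.int32(4), np.int32(6), np.int32(9)), (np.int32(240), np.int32(91), np.i
[... 1623 characters left out ...]
14), np.int32(18), np.int32(163))]
top0 [(np.int32(211), np.int32(199), np.int32(7), np.int32(9), np.int32(49)), (np.int32(219), np.int32(200), np.int32(9), np.int32(11), np.int32(79)), (np.int32(313), np.int32(211), np.int32(247), np.int32(209), np.int32(28700)), (np.int32(241), np.int32(331), np.int32(90), np.int32(41), np.int32(2100)), (np.int32(182), np.int32(345), np.int32(72), np.int32(75), np.int32(3187)), (np.int32(553), np.int32(378), np.int32(7), np.int32(4), np.int32(23)), (np.int32(355), np.int32(403), np.int32(18), np.int32(17), np.int32(56)), (np.int32(193), np.int32(415), np.int32(4), np.int32(5), np.int32(10))]
(-0.6429641842842102, 0.9524266123771667, (107, 303), (226, 156))
```

The tester is upright in its holder, within one pixel of where it started. Apart from the arm and its shadows, only the left slide changed. Handing in.

```bash
python3 -c "
from station import env
print(env.job_done())"
```

```text
the job is handed in; nothing more can be done
None
```

The left-hand mount is the soft one: at 12 N its dial hand turned only about 1 rad, against 2.6–3.1 rad on the other two. Its slide is pushed fully left, the other two slides are untouched, the tester stands back in its holder, and the job is handed in.

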